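# Slip test of board coupons on the inclined plane

### The arm

A 6-joint arm with a two-finger parallel gripper is mounted at the origin on the work surface. World frame = base frame: x ahead of the robot, y to its left, z up, the work surface at z = 0. Lengths are in m, angles in rad, forces in N, time in s.
With the tool pointing down it reaches from about 0.375 to 0.9 m from the base axis. Payload 3.1 kg.
Tool frame: the origin (TCP) lies on the centre line of the jaws, within the pads' length; the fingertips stand 22 mm ahead of it and the grasp point (between the pads) lies 3 mm ahead of it; z points along the fingers, x is the direction in which the jaws open and shut, and the axes are right-handed (so a half turn about z gives the same grasp; the last joint's range is limited). The gripper opens to 87 mm and grips with 3 to 60 N. Pads are 19 mm wide; open, the fingers measure 117 mm over their backs; the gripper's body (75 mm by 190 mm) begins 51 mm behind the grasp point.
Start: joints at [1.002, 0.527, 1.433, -0, 1.181, -0.178], TCP at [0.238, 0.578, 0.245] pointing down, gripper open.
Joint ranges: [-3.08, 3.08], [-0.75, 2.2], [0.22, 2.44], [-1.43, 4.57], [0, 2.65], [-2.85, 2.85]. Speed limits (rad/s): [2.79, 2.79, 3.14, 3.14, 3.14, 3.14].

### API

Orientations are given as a unit quaternion [x, y, z, w].
In Python, from rig import robot, camera, order gives the robot as it stands.
- The arm moves only by the shell command python3 -m pendant 'ROWS' [OPENING] [FORCE]. ROWS is JSON, a list of rows, each a list of 2 entries, a list of its own where there are three numbers: the shift along the tool's x, y, z in mm, then the turn about the tool's z in degrees. A call has 1 to 8 rows; each row shifts and turns the commanded pose from where the row before left it, along the tool's axes as they then stand; what a row does not reach is not made up. A row lasts 1/8 s, in which the tool goes at most 62.5 mm and 10.7 degrees, less where a joint would pass 70% of its speed; a pose out of reach is approached as far as the arm can. A call with a gripper value outside its range is refused whole. OPENING is the finger opening in mm, from 0 to 87, set as the call begins (- or left out, the last holds). The fingers move at their own pace and stop on an object; FORCE is the grip in N (left out, the last holds). Time passes only in rows, so rows that do not move let the fingers close. It gives the time, the measured TCP pose, the force and the opening at its end, in the units of the state.
- robot.get_obs(): the state, without advancing time (a new reading comes with each control period).
- camera(name): name is "side" or "top" or "wrist"; returns a dict with "pixels" (400x640x3 uint8, blue, green, red), "mtx" (3x3 intrinsics, pixels), "R" (3x3) and "t" (3): a world point X has camera coordinates R X + t. Camera axes: x right, y down, z forward; pixel columns grow to the right and rows downward; lengths in m; the calibration is good to about 2 mm. The wrist camera is an equidistant fisheye: a pixel r from the principal point sees the ray r / f radians off the axis. A picture is of the moment at which its call begins. There is no depth.
- order.hand_in(): hands the job in, once; it reports no verdict.
The state is a dict: "time": time; "q": joint angles; "joint_velocities": joint speeds; "joint_torque": joint torques, N m; "position": TCP position; "tool_rot": TCP orientation; "ft_force": force on the tool from outside, world axes, zero at the start; "moment": the same for the moment, N m; "grip_width": finger opening in m.
Only numpy, scipy, OpenCV 4.12 (cv2) and the standard library are available. Lean on these libraries where they do the work, as an engineer would, in place of code of your own. Each camera call takes 0.05 s, during which the arm holds its last target. There are 200 camera calls.

### The job

Check the three test sleds on the slip tester, whose steel plate is already clamped at its tilt, one sled at a time: set it down flat on the plate above the start line at the raised end, let go and watch. A sled that slides down to the stop goes into the deep tray, a sled that stays near the raised end goes into the shallow tray, each put away flat on the tray floor before the next is tested. Do not shift the plate's tilt, and leave the bottle, tube rack, tubs and dishes standing where they are.

Things in the scene. Friction and masses are not known exactly. Their poses are not given: they have to be found in the camera images.
- plane (a joint): tilt of the slip tester's plate (rad): 0 is level, grows as the +y end rises; clamped (a stiff hinge, about 8 N m to shift), not to be changed
- plane_start (a point): spot on the steel plate's surface for the middle of a sled under test, on the centre line, 34 mm up-slope of the black start line. Axes tilt with the plate: x across (level), y up-slope, z off the surface. Plate 110 mm wide, 10 mm thick, ends 66 mm up-slope of here; stop bar 16 mm high 174 mm down-slope. On the +x side, 67 mm off centre, a thin scale stands up to 70 mm above the plate
- plane_stop (a point): point on the plate's surface at the up-slope face of the stop bar, on the centre line, same axes; a sled that has slid rests with its middle about 32 mm up-slope of it; one that sticks may creep up to 25 mm on release before it holds. The surface is 52 mm above the bench here
- plane_edge (a point): point on the plate's surface 2 mm from its raised end, on the centre line, same axes
- deep_tray_floor (a point): centre of the inner floor of the deep steel tray, fixed: inside 216 mm (x) by 84 mm (y), walls 4 mm thick, rim 41 mm above its floor, the floor 4 mm above the bench. Holds three sleds in a row along x
- shallow_tray_floor (a point): centre of the inner floor of the shallow steel tray, fixed: inside 216 mm (x) by 84 mm (y), walls 4 mm thick, rim only 10 mm above its floor, the floor 4 mm above the bench. Holds three sleds in a row along x
- sled_a_mid (a point): centre (22 mm above the underside) of one of three test sleds that look alike: a 64 x 64 x 12 mm steel block, about 0.36 kg, a board coupon under it (turned up at the y ends), and on its middle an upright grip bar 12 mm thick (x), 44 mm long (y), from 12 to 44 mm above the underside; z up. The coupons differ unseen: only the ramp shows which slide
- sled_b_mid (a point): centre (22 mm above the underside) of one of three test sleds that look alike: a 64 x 64 x 12 mm steel block, about 0.36 kg, a board coupon under it (turned up at the y ends), and on its middle an upright grip bar 12 mm thick (x), 44 mm long (y), from 12 to 44 mm above the underside; z up. The coupons differ unseen: only the ramp shows which slide
- sled_c_mid (a point): centre (22 mm above the underside) of one of three test sleds that look alike: a 64 x 64 x 12 mm steel block, about 0.36 kg, a board coupon under it (turned up at the y ends), and on its middle an upright grip bar 12 mm thick (x), 44 mm long (y), from 12 to 44 mm above the underside; z up. The coupons differ unseen: only the ramp shows which slide
- bottle_mid (a point): middle of a stoppered amber bottle, 72 mm across, 146 mm tall, loose bystander
- tube_rack_mid (a point): middle of a blue rack with four capped 50 ml tubes, 88 mm (x) by 130 mm (y), 118 mm tall, loose bystander
- tubs_mid (a point): middle of a stack of three lidded food tubs, 100 x 100 mm, 102 mm tall, moved and handled as one, loose bystander
- dishes_mid (a point): middle of a stack of three round culture dishes, 90 mm across, 45 mm tall, moved and handled as one, loose bystander
Things that resemble listed ones, but are neither listed nor needed, are in the scene too. What is shaped like the part that bears sled_b_mid but purple is not meant.

How it is judged:
By the outcome, as a careful person would: the job done as asked, in the order asked, and still so for the second after the job is handed in, with the robot touching nothing.
It also fails if it takes over 72 s, if anything falls off the work surface, if the arm or the gripper's body presses on something with over 40 N, if the wrist force passes 120 N, or if a joint passes its speed limit or range.

## Working session

There is one attempt and no reset: what is moved stays moved. The work goes in short steps, Python scripts to look and compute and a shell command to move; the robot and the scene stay as the last step left them, time stands still between calls to the robot, and variables do not carry over. Pictures are saved under pics/ and viewed, about 8 in all and at most 12, crops included, and the job is handed in when it is done.

```bash
ls; mkdir -p pics
cat > h.py <<'E'
import numpy as np, cv2, sys
from rig import robot, camera, order
from scipy.spatial.transform import Rotation as Ro
def ray(c,u,v):
    K=np.array(c["mtx"]);R=np.array(c["R"]);t=np.array(c["t"])
    d=np.linalg.inv(K)@[u,v,1.]
    return -R.T@t, R.T@d
def atz(c,u,v,z):
    o,d=ray(c,u,v); return o+d*(z-o[2])/d[2]
def proj(c,X):
    p=np.array(c["mtx"])@(np.array(c["R"])@np.array(X)+np.array(c["t"])); return p[:2]/p[2]
E
python3 - <<'E'
from h import *
for n in("top","side"):
    c=camera(n); cv2.imwrite(f"pics/{n}0.png",c["pixels"]); print(n,c["mtx"],c["R"],c["t"])
    np.savez(f"{n}.npz",mtx=c["mtx"],R=c["R"],t=c["t"])
print(robot.get_obs())
E
```

```text
pics
top [[397.93854275   0.         319.43612763]
 [  0.         397.93854275 194.32408403]
 [  0.           0.           1.        ]] [[ 0.00401446 -0.99998493  0.00374537]
 [-0.99958374 -0.0041198  -0.02855477]
 [ 0.02856977 -0.00362918 -0.99958521]] [0.06828353 0.47379306 1.04616223]
side [[370.3009559    0.         319.40432994]
 [  0.         370.3009559  196.60296112]
 [  0.           0.           1.        ]] [[ 0.83911765 -0.5437734   0.01385849]
 [-0.35517882 -0.56703075 -0.74318513]
 [ 0.41198249  0.61869752 -0.66894231]] [-0.37602464  0.25924632  0.92632089]
{'time': 0.1, 'q': array([ 1.00146767e+00,  5.28378825e-01,  1.43375665e+00,  1.85966237e-05,
        1.18136004e+00, -1.78485880e-01]), 'joint_velocities': array([ 0.002554  , -0.00323868, -0.00196173,  0.00060036,  0.00121221,
        0.00070596]), 'joint_torque': array([-7.92696119e-04, -4.40986812e+01, -1.77150017e+01,  6.34558685e-02,
        5.34499018e-02, -7.41232748e-05]), 'position': array([0.23773839, 0.57737406, 0.24367154]), 'tool_rot': array([ 8.30955193e-01,  5.56338532e-01, -8.75449243e-04,  3.72668459e-04]), 'ft_force': array([ 0.26298929,  0.31527561, -1.11443854]), 'moment': array([0.07936851, 0.06048309, 0.06883744]), 'grip_width': 0.08716954339737679}
```

View pics/top0.png

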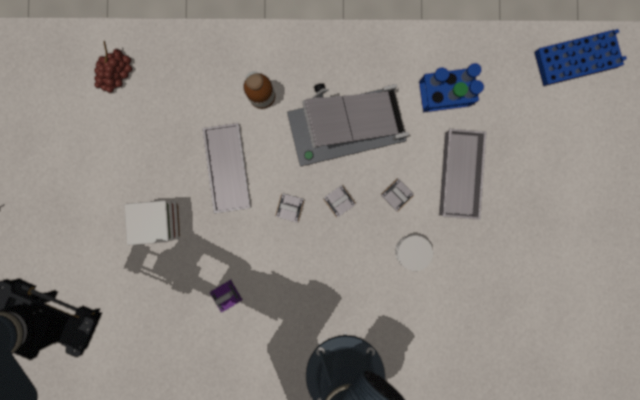

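View pics/side0.png

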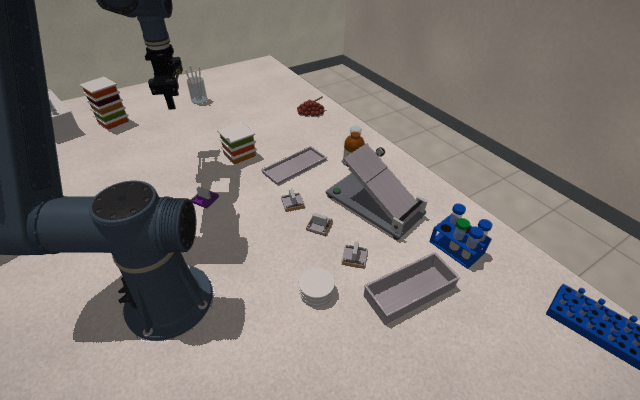

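Candidates, in top-image pixels: the three grey sleds are at (290,207), (340,201) and (397,194). The purple decoy is at (226,296) and is not meant. The shallow tray is at (228,167) and the deep tray at (462,173). The plate is at (352,118) with its raised end on the left. The blue crate at (580,57) is a look-alike of the tube rack. Next I'll take one close crop.

Run:
```python
from h import *
a=cv2.imread("pics/top0.png")[65:265,195:495]; a=cv2.resize(a,None,fx=2.66,fy=2.66,interpolation=cv2.INTER_CUBIC); cv2.imwrite("pics/topc.png",a)
a=cv2.imread("pics/side0.png")[120:320,250:500]; a=cv2.resize(a,None,fx=3,fy=3,interpolation=cv2.INTER_CUBIC); cv2.imwrite("pics/sidec.png",a)
```

```text
(no output)
```

View pics/topc.png

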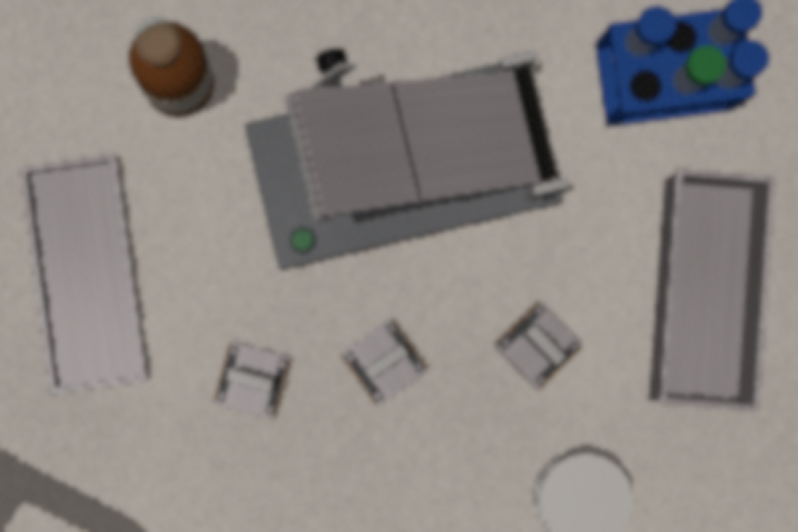

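View pics/sidec.png

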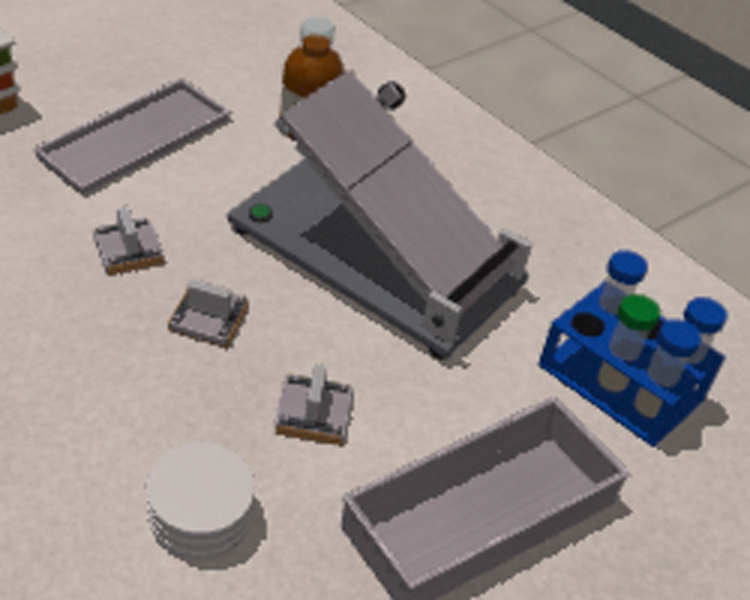

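```bash
cat > m.py <<'E'
from h import *
from scipy.optimize import least_squares
T=dict(np.load("top.npz"));S=dict(np.load("side.npz"))
tp=lambda p:(p[0]/2.66+195,p[1]/2.66+65); sp=lambda p:(p[0]/3+250,p[1]/3+120)
def P(q,x,s,z=0):
    x0,y0,yaw,t=q
    return np.array([x0,y0,.052])+Ro.from_euler('zx',[yaw,t]).as_matrix() @ [x,s,z] if False else np.array([x0,y0,.052])+Ro.from_euler('ZX',[yaw,t]).as_matrix()@[x,s,z]
if __name__=="__main__":
    tops=[((320,217),-.055,.24,0),((290,94),.055,.24,0),((393,84),.055,.14,0),((420,199),-.055,.14,0),((515,68),.05,0,.016),((546,182),-.05,0,.016)]
    sides=[((283,122),-.055,.24,0),((348,72),.055,.24,0),((350,188),-.055,.14,0),((411,142),.055,.14,0)]
    def f(q):
        r=[proj(T,P(q,*g[1:]))-tp(g[0]) for g in tops]+[proj(S,P(q,*g[1:]))-sp(g[0]) for g in sides]
        return np.ravel(r)
    o=least_squares(f,[.7,-.1,.2,.5],loss='soft_l1');print(o.x.round(4),np.degrees(o.x[2:]),f(o.x).reshape(-1,2).round(1).tolist())
    np.save("q.npy",o.x)
    for n,s in(("stop",0),("slid",.032),("start",.174),("edge",.238)):print(n,P(o.x,0,s).round(3))
    for n,a,b in(("A",(232,371),(280,381)),("B",(370,376),(406,355)),("C",(530,326),(565,361))):
        A=atz(T,*tp(a),.044);B=atz(T,*tp(b),.044);d=B-A;print(n,((A+B)/2).round(3),np.linalg.norm(d).round(3),"bar az",np.degrees(np.arctan2(d[1],d[0])).round(1))
    for n,z,cs in(("shallow",.014,[(27,168),(120,157),(150,378),(57,388)]),("deep",.045,[(668,176),(770,182),(757,405),(650,400)])):
        C=np.array([atz(T,*tp(c),z) for c in cs]);print(n,C.mean(0).round(3),[np.linalg.norm(C[i]-C[i-1]).round(3) for i in range(4)],"az long",np.degrees(np.arctan2(*(C[0]+C[1]-C[2]-C[3])[[1,0]])).round(1))
    print("bottle",atz(T,253,82,.14),atz(T,262,95,0.05))
    R=Ro.from_quat(robot.get_obs()["tool_rot"]).as_matrix();print(R.round(3))
E
python3 m.py
```

```text
[ 0.6827 -0.1139  0.2468  0.4876] [14.14281267 27.93905014] [[1.0, -0.4], [0.6, -1.1], [-1.5, -0.9], [-0.4, 0.5], [2.5, 0.3], [0.6, -4.2], [-2.0, -1.8], [-1.0, -0.1], [-2.3, 1.4], [-0.9, 0.3]]
stop [ 0.683 -0.114  0.052]
slid [ 0.676 -0.086  0.067]
start [0.645 0.035 0.134]
edge [0.631 0.09  0.164]
A [0.441 0.142 0.044] 0.047 bar az -101.5
B [0.452 0.016 0.044] 0.04 bar az -59.5
C [ 0.474 -0.137  0.044] 0.047 bar az -134.9
shallow [0.543 0.31  0.014] [np.float64(0.22), np.float64(0.093), np.float64(0.221), np.float64(0.092)] az long 8.3
deep [ 0.525 -0.295  0.045] [np.float64(0.217), np.float64(0.099), np.float64(0.215), np.float64(0.103)] az long -4.3
bottle [0.73062104 0.22638619 0.14      ] [0.72538796 0.21804635 0.05      ]
[[ 0.381  0.925 -0.001]
 [ 0.925 -0.381 -0.002]
 [-0.002 -0.    -1.   ]]
```

```bash
cat > go.py <<'E'
from h import *
def go(x,y,z,az=None):
    "shift in current tool axes, then turn"
    s=robot.get_obs();R=Ro.from_quat(s["tool_rot"]).as_matrix();p=s["position"]
    a=np.degrees(np.arctan2(R[1,0],R[0,0]))
    d=R.T@(np.array([x,y,z])-p)*1e3
    t=0 if az is None else (a-az+90)%180-90
    print("t",round(s["time"],2),"pos",p.round(4),"az",round(a,1),"tilt",np.degrees(np.arccos(-R[2,2])).round(2),"| shift mm",d.round(1),"turn",round(t,1),"|F",s["ft_force"].round(1),"w",round(s["grip_width"],4))
if __name__=="__main__": go(*map(float,sys.argv[1:]))
E
python3 go.py .441 .142 .15 -11.5
```

```text
t 0.1 pos [0.2377 0.5774 0.2437] az 67.6 tilt 0.11 | shift mm [-324.9  353.8   94.2] turn 79.1 |F [ 0.3  0.3 -1.1] w 0.0872
```

```bash
python3 -m pendant '[[[-40.5,44,0],0],[[-40.5,44,0],0],[[-40.5,44,0],0],[[-40.5,44,0],0],[[-40.5,44,0],0],[[-40.5,44,0],0],[[-40.5,44,0],0],[[-40.5,44,0],0]]' 50 15; python3 -m pendant '[[[0,0,12],9.9],[[0,0,12],9.9],[[0,0,12],9.9],[[0,0,12],9.9],[[0,0,12],9.9],[[0,0,12],9.9],[[0,0,12],9.9],[[0,0,10],9.9]]'; python3 go.py .441 .142 .15 -11.5
python3 - <<'E'
from h import *
c=camera("wrist"); cv2.imwrite("pics/w1.png",c["pixels"]); np.savez("w1.npz",mtx=c["mtx"],R=c["R"],t=c["t"]);print(c["mtx"],c["R"],c["t"])
E
```

```text
time: 1.1
position: [0.4405, 0.1424, 0.2445]
tool_rot: [0.831, 0.556, 0.0, -0.0]
ft_force: [0.5, 0.2, 0.0]
grip_width: 0.0503
time: 2.1
position: [0.4398, 0.1442, 0.1499]
tool_rot: [0.995, -0.104, -0.0, 0.0]
ft_force: [0.7, 0.4, 0.4]
grip_width: 0.0497
t 2.1 pos [0.4398 0.1442 0.1499] az -11.9 tilt 0.06 | shift mm [ 1.7  1.9 -0.1] turn -0.4 |F [0.7 0.4 0.4] w 0.0497
[[309.70691629   0.         317.79591117]
 [  0.         309.70691629 202.41046718]
 [  0.           0.           1.        ]] [[ 0.97835563 -0.20692681 -0.00124409]
 [-0.19709416 -0.93366448  0.29903935]
 [-0.06304082 -0.29232163 -0.95423997]] [-0.40105197  0.21266614  0.37148139]
```

View pics/w1.png

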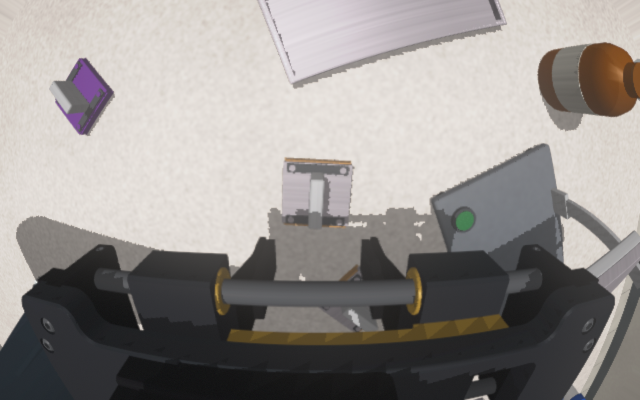

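```bash
cat >> h.py <<'E'
def fray(c,u,v):
    K=np.array(c["mtx"]);R=np.array(c["R"]);t=np.array(c["t"])
    a=np.array([(u-K[0,2])/K[0,0],(v-K[1,2])/K[1,1]]);r=np.linalg.norm(a)+1e-12
    return -R.T@t,R.T@np.r_[a/r*np.sin(r),np.cos(r)]
def fz(c,u,v,z):
    o,d=fray(c,u,v);return o+d*(z-o[2])/d[2]
def fproj(c,X):
    K=np.array(c["mtx"]);p=np.array(c["R"])@np.array(X)+np.array(c["t"]);r=np.hypot(p[0],p[1]);th=np.arctan2(r,p[2])
    return K[:2,2]+K[0,0]*th*p[:2]/r
E
python3 - <<'E'
from h import *
c=dict(np.load("w1.npz"))
C=np.array([fz(c,u,v,.012) for u,v in((285,168),(352,168),(283,224),(350,226))]);print(C.round(3),C.mean(0).round(3))
a=cv2.imread("pics/w1.png");cv2.imwrite("pics/w1c.png",cv2.resize(np.hstack([a[140:240,260:380],a[140:240,520:640]]),None,fx=3.3,fy=3.3,interpolation=cv2.INTER_CUBIC))
E
```

```text
[[0.417 0.177 0.012]
 [0.477 0.165 0.012]
 [0.402 0.124 0.012]
 [0.465 0.109 0.012]] [0.44  0.144 0.012]
```

View pics/w1c.png

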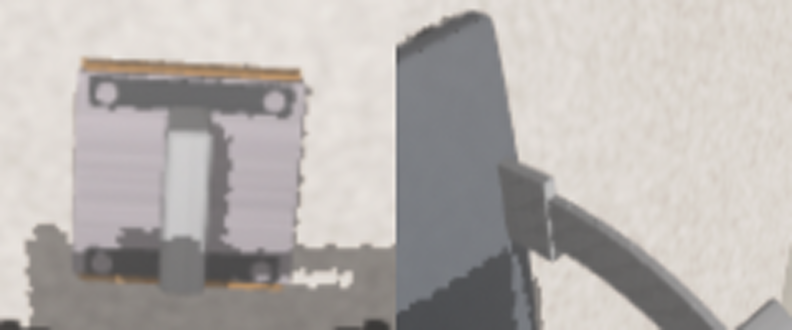

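```bash
python3 -m pendant '[[[0,0,37],0],[[0,0,37],0],[[0,0,36],0],[[0,0,0],0]]'; python3 -m pendant '[[[0,0,0],0],[[0,0,0],0],[[0,0,0],0],[[0,0,0],0]]' 0 14; python3 -m pendant '[[[0,0,-30],0],[[0,0,-40],0],[[0,0,-50],0],[[0,0,-50],0],[[0,0,-50],0]]'
python3 - <<'E'
from m import *
from go import go
q=np.load("q.npy");g=P(q,0,.178,.037);print(g);go(g[0],g[1],.26,13.7)
E
```

```text
time: 2.65
position: [0.4385, 0.144, 0.0387]
tool_rot: [0.995, -0.1, -0.003, 0.001]
ft_force: [-0.3, -0.0, 0.4]
grip_width: 0.0497
time: 3.15
position: [0.4404, 0.1443, 0.0413]
tool_rot: [0.995, -0.101, 0.001, -0.0]
ft_force: [-3.3, 0.8, 2.4]
grip_width: 0.0183
time: 3.78
position: [0.4387, 0.1441, 0.2616]
tool_rot: [0.995, -0.101, -0.001, 0.0]
ft_force: [1.2, 0.4, -4.5]
grip_width: 0.012
[0.64853066 0.0218067  0.16808622]
t 3.77 pos [0.4387 0.1441 0.2616] az -11.6 tilt 0.12 | shift mm [230.1  77.7   1.2] turn -25.3 |F [ 1.2  0.4 -4.5] w 0.012
```

```bash
python3 -m pendant '[[[46,15.5,0],0],[[46,15.5,0],0],[[46,15.5,0],0],[[46,15.5,0],0],[[46,15.5,0],0],[[0,0,0],-8.5],[[0,0,0],-8.5],[[0,0,0],-8.3]]'
python3 - <<'E'
from m import *
from go import go
q=np.load("q.npy");g=P(q,0,.178,.037);go(g[0],g[1],.26,13.7)
c=camera("wrist"); cv2.imwrite("pics/w2.png",c["pixels"]); np.savez("w2.npz",mtx=c["mtx"],R=c["R"],t=c["t"])
for s in(.14,.24):
  for x in(-.055,0,.055):print(s,x,fproj(c,P(q,x,s)).round(0))
E
```

```text
time: 4.78
position: [0.6483, 0.0221, 0.2586]
tool_rot: [0.993, 0.122, -0.002, -0.001]
ft_force: [-0.0, 0.3, -4.5]
grip_width: 0.012
t 4.78 pos [0.6483 0.0221 0.2586] az 14.0 tilt 0.26 | shift mm [ 0.1  0.3 -1.4] turn 0.3 |F [-0.   0.3 -4.5] w 0.012
0.14 -0.055 [262. 213.]
0.14 0 [318. 213.]
0.14 0.055 [375. 212.]
0.24 -0.055 [246. 123.]
0.24 0 [318. 122.]
0.24 0.055 [390. 123.]
```

View pics/w2.png

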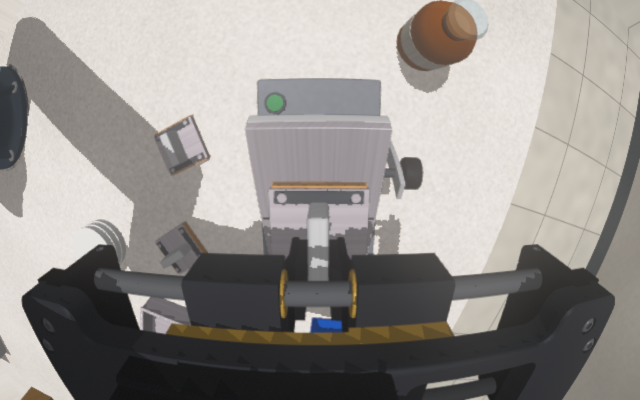

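Run:
```python
from m import *
from go import go
q=np.load("q.npy");c=dict(np.load("w2.npz"));M=Ro.from_euler('ZX',q[2:]).as_matrix();o0=np.array([q[0],q[1],.052])
for uv in((386,150),(393,165),(398,193),(406,193),(400,150)):
    o,d=fray(c,*uv);o=M.T@(o-o0);d=M.T@d
    for X in(.064,.070):
        print(uv,X,(o+d*(X-o[0])/d[0]).round(3))
for s in(.178,.182):
  g=P(q,-.003,s,.037);print(g);go(g[0],g[1],g[2]+.003)
```

```text
(386, 150) 0.064 [ 0.064  0.191 -0.032]
(386, 150) 0.07 [ 0.07   0.175 -0.055]
(393, 165) 0.064 [ 0.064  0.198 -0.001]
(393, 165) 0.07 [ 0.07   0.183 -0.021]
(398, 193) 0.064 [0.064 0.192 0.027]
(398, 193) 0.07 [0.07  0.176 0.01 ]
(406, 193) 0.064 [0.064 0.208 0.044]
(406, 193) 0.07 [0.07  0.194 0.029]
(400, 150) 0.064 [0.064 0.222 0.01 ]
(400, 150) 0.07 [ 0.07   0.209 -0.009]
[0.64562159 0.02107368 0.16808622]
t 4.83 pos [0.6483 0.0221 0.2587] az 14.2 tilt 0.26 | shift mm [-2.5  0.5 87.6] turn 0 |F [ 0.  -0.7 -4.5] w 0.0122
[0.64475814 0.02450035 0.16996035]
t 4.83 pos [0.6483 0.0221 0.2587] az 14.2 tilt 0.26 | shift mm [-2.5 -3.  85.8] turn 0 |F [ 0.  -0.7 -4.5] w 0.0122
```

```bash
python3 -m pendant '[[[-2.5,-3,30],0],[[0,0,30],0],[[0,0,0],0]]'; python3 -m pendant '[[[0,0,4],0],[[0,0,4],0],[[0,0,2],0],[[0,0,2],0]]';python3 -m pendant '[[[0,0,2],0],[[0,0,2],0],[[0,0,2],0]]';python3 -m pendant '[[[0,0,2],0],[[0,0,2],0],[[0,0,0],0]]'; python3 go.py .6448 .0245 .173 13.7
```

```text
time: 5.2
position: [0.6458, 0.0232, 0.1985]
tool_rot: [0.993, 0.118, -0.002, 0.0]
ft_force: [0.4, -0.5, -4.7]
grip_width: 0.0116
time: 5.7
position: [0.6467, 0.0218, 0.1926]
tool_rot: [0.993, 0.119, 0.0, 0.003]
ft_force: [-8.2, -7.5, 19.5]
grip_width: 0.0118
time: 6.08
position: [0.6482, 0.0223, 0.1885]
tool_rot: [0.993, 0.119, 0.003, 0.003]
ft_force: [-5.1, -6.1, 19.9]
grip_width: 0.0117
time: 6.45
position: [0.6487, 0.0228, 0.1846]
tool_rot: [0.993, 0.119, 0.003, 0.002]
ft_force: [-4.3, -5.2, 18.6]
grip_width: 0.012
t 6.45 pos [0.6487 0.0228 0.1846] az 13.7 tilt 0.48 | shift mm [-3.5 -2.7 11.5] turn 0.0 |F [-4.3 -5.2 18.6] w 0.012
```

Run:
```python
from h import *
a=camera("side")["pixels"][110:260,300:450]; b=camera("wrist")["pixels"][100:260,220:430]
a=cv2.resize(a,(480,480),interpolation=cv2.INTER_CUBIC);b=cv2.resize(b,(315,240),interpolation=cv2.INTER_CUBIC)
o=np.zeros((480,800,3),np.uint8);o[:,:480]=a;o[:240,482:797]=b;cv2.imwrite("pics/s2.png",o)
print(__import__('rig').robot.get_obs()["moment"])
```

```text
[-0.91092077  0.93863894  0.0631368 ]
```

View pics/s2.png

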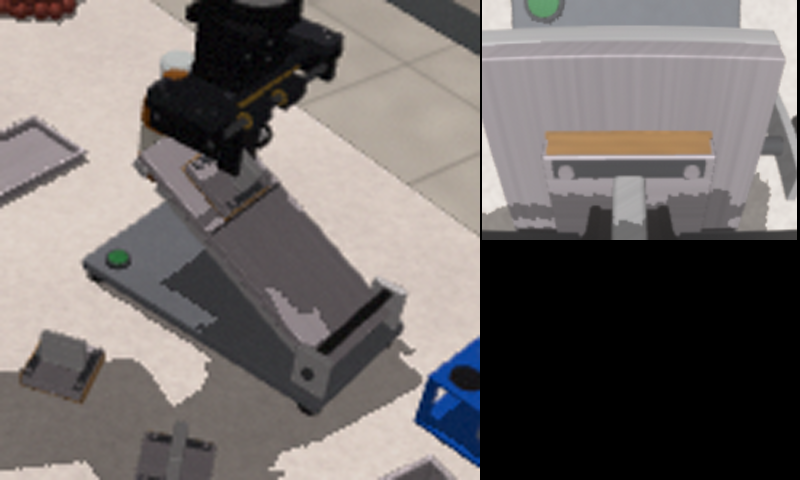

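```bash
python3 -m pendant '[[[0,0,0],0],[[0,0,0],0]]' 0 5;python3 -m pendant '[[[0,0,2],0],[[0,0,2],0],[[0,0,0],0]]';python3 -m pendant '[[[0,0,2],0],[[0,0,2],0],[[0,0,0],0]]'; python3 go.py .6448 .0245 .173 13.7
```

```text
time: 6.8
position: [0.6485, 0.0239, 0.1819]
tool_rot: [0.993, 0.119, 0.003, 0.001]
ft_force: [-1.0, -1.6, 7.0]
grip_width: 0.0122
time: 7.18
position: [0.6484, 0.0244, 0.1774]
tool_rot: [0.993, 0.119, 0.003, 0.001]
ft_force: [-0.6, -1.2, 5.7]
grip_width: 0.0118
time: 7.55
position: [0.6492, 0.0236, 0.1758]
tool_rot: [0.993, 0.119, 0.004, 0.002]
ft_force: [-3.3, -3.7, 15.6]
grip_width: 0.0124
t 7.55 pos [0.6492 0.0236 0.1758] az 13.7 tilt 0.48 | shift mm [-4.1 -1.9  2.7] turn -0.0 |F [-3.3 -3.7 15.6] w 0.0124
```

```bash
python3 -m pendant '[[[0,0,-1],0],[[0,0,0],0],[[0,0,0],0],[[0,0,0],0]]' 40 6;python3 -m pendant '[[[0,0,-40],0],[[0,0,-40],0],[[0,0,0],0],[[0,0,0],0],[[0,0,0],0]]'
cat > look.py <<'E'
from m import *
def look(name,show=True):
    s=camera("side");w=camera("wrist");np.savez("wl.npz",mtx=w["mtx"],R=w["R"],t=w["t"])
    cv2.imwrite(f"pics/{name}_w.png",w["pixels"])
    a=cv2.resize(s["pixels"][110:270,300:450],(450,480),interpolation=cv2.INTER_CUBIC);b=cv2.resize(w["pixels"][90:290,200:440],(345,288),interpolation=cv2.INTER_CUBIC)
    o=np.zeros((480,800,3),np.uint8);o[:,:450]=a;o[:288,452:797]=b;cv2.imwrite(f"pics/{name}.png",o)
look(sys.argv[1])
E
python3 look.py r1; python3 go.py .6448 .0245 .173 13.7
```

```text
time: 8.05
position: [0.6522, 0.0236, 0.1757]
tool_rot: [0.993, 0.119, 0.007, 0.002]
ft_force: [5.0, -2.3, 5.6]
grip_width: 0.0381
time: 8.68
position: [0.6457, 0.0247, 0.2501]
tool_rot: [0.993, 0.119, -0.001, -0.001]
ft_force: [0.3, -0.1, 0.7]
grip_width: 0.0399
t 8.78 pos [0.6459 0.0246 0.2501] az 13.7 tilt 0.16 | shift mm [-0.9 -0.1 77.1] turn 0.0 |F [ 0.7  0.6 -0.2] w 0.04
```

View pics/r1.png

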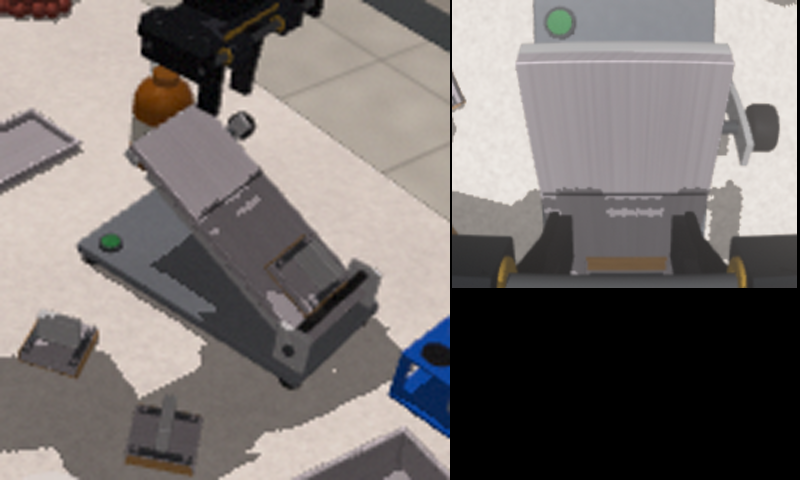

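```bash
cat > ramp.py <<'E'
from m import *
from go import go
q=np.load("q.npy");M=Ro.from_euler('ZX',q[2:]).as_matrix();o0=np.array([q[0],q[1],.052])
def plate(c,u,v,z,f=ray):
    o,d=f(c,u,v);o=M.T@(o-o0);d=M.T@d;return o+d*(z-o[2])/d[2]
def pl(p): return M.T@(np.array(p)-o0)
def wood(c):
    h=cv2.cvtColor(c["pixels"],cv2.COLOR_BGR2HSV)
    m=cv2.inRange(h,(8,90,50),(22,255,255))
    quad=np.array([proj(c,P(q,x,s,.006)) for x,s in((-.055,-.005),(.055,-.005),(.055,.24),(-.055,.24))],np.int32)
    k=np.zeros_like(m);cv2.fillConvexPoly(k,quad,255);v,u=np.where(m&k)
    return np.array([plate(c,a,b,.006) for a,b in zip(u,v)])
if __name__=="__main__":
    for i in range(2):
        W=wood(camera("side"));print(len(W), (np.median(W,0).round(3),W.min(0).round(3),W.max(0).round(3)) if len(W) else "")
    o=robot.get_obs();print("tool in plate",pl(o["position"]).round(3))
    if len(sys.argv)>1:
        x,s=map(float,sys.argv[1:]);g=P(q,x,s,.038)+[0,0,.003];print(g.round(4));go(*g,13.7)
E
python3 ramp.py 0 .032
```

```text
35 (array([0.013, 0.063, 0.006]), array([-0.029, -0.001,  0.006]), array([0.045, 0.245, 0.006]))
34 (array([0.013, 0.063, 0.006]), array([-0.029, -0.001,  0.006]), array([0.045, 0.245, 0.006]))
tool in plate [-0.002  0.219  0.108]
[ 0.6802 -0.1037  0.1036]
t 8.88 pos [0.6463 0.0245 0.2505] az 13.7 tilt 0.11 | shift mm [  2.8 132.7 146.9] turn 0.0 |F [ 0.5  0.2 -0.2] w 0.04
```

```bash
python3 -m pendant '[[[1,44,0],0],[[1,44,0],0],[[1,44.5,0],0],[[0,0,40],0],[[0,0,45],0],[[0,0,40],0],[[0,0,0],0]]'; python3 -m pendant '[[[0,0,10],0],[[0,0,10],0],[[0,0,2],0],[[0,0,0],0]]'; python3 ramp.py 0 .032
python3 - <<'E'
from m import *
for n,z,cs in(("deep",.045,[(557,400),(626,470),(412,588),(345,497)]),("shallow",.014,[(182,82),(231,116),(85,192),(37,153)])):
    C=np.array([atz(S,*sp(c),z) for c in cs]);print(n,C.mean(0).round(3),[np.linalg.norm(C[i]-C[i-1]).round(3) for i in range(4)],"az",np.degrees(np.arctan2(*(C[0]+C[1]-C[2]-C[3])[[1,0]])).round(1))
E
```

```text
time: 9.75
position: [0.678, -0.1028, 0.1223]
tool_rot: [0.993, 0.119, -0.004, -0.002]
ft_force: [-0.6, -0.1, 0.1]
grip_width: 0.04
time: 10.25
position: [0.6813, -0.1037, 0.1053]
tool_rot: [0.993, 0.119, 0.0, 0.0]
ft_force: [-0.5, -0.1, 0.2]
grip_width: 0.0401
37 (array([0.018, 0.029, 0.006]), array([-0.029, -0.001,  0.006]), array([0.054, 0.245, 0.006]))
37 (array([0.015, 0.029, 0.006]), array([-0.029, -0.001,  0.006]), array([0.054, 0.245, 0.006]))
tool in plate [0.001 0.034 0.042]
[ 0.6802 -0.1037  0.1036]
t 10.35 pos [ 0.6814 -0.1037  0.1053] az 13.7 tilt 0.07 | shift mm [-1.2 -0.3  1.7] turn 0.0 |F [-0.7  0.2  0.9] w 0.0399
deep [ 0.527 -0.306  0.045] [np.float64(0.225), np.float64(0.085), np.float64(0.225), np.float64(0.093)] az -4.4
shallow [0.541 0.302 0.014] [np.float64(0.223), np.float64(0.094), np.float64(0.222), np.float64(0.093)] az 8.7
```

```bash
python3 -m pendant '[[[0,0,1],0],[[0,0,0],0],[[0,0,0],0],[[0,0,0],0]]' 0 15; python3 -m pendant '[[[0,0,-25],0],[[0,0,-45],0],[[0,0,-30],0],[[0,0,0],0]]'; python3 go.py .596 -.306 .2 -4.3
```

```text
time: 10.85
position: [0.6809, -0.1044, 0.1042]
tool_rot: [0.993, 0.12, -0.0, 0.001]
ft_force: [-0.8, -1.3, 6.7]
grip_width: 0.0118
time: 11.35
position: [0.6818, -0.1034, 0.2047]
tool_rot: [0.993, 0.119, 0.001, 0.0]
ft_force: [0.2, -0.1, -5.4]
grip_width: 0.012
t 11.35 pos [ 0.6818 -0.1034  0.2047] az 13.7 tilt 0.17 | shift mm [-131.4  176.5    4.5] turn 18.0 |F [ 0.2 -0.1 -5.4] w 0.012
```

```bash
python3 -m pendant '[[[-33,44,0],0],[[-33,44,0],0],[[-33,44,0],0],[[-33,44,0],0],[[0,0,30],9],[[0,0,40],9],[[0,0,40],0],[[0,0,0],0]]'; python3 go.py .596 -.306 .045 -4.3; python3 -m pendant '[[[0,0,10],0],[[0,0,4],0],[[0,0,4],0],[[0,0,4],0]]' 0 6;python3 -m pendant '[[[0,0,4],0],[[0,0,4],0],[[0,0,4],0],[[0,0,4],0]]'; python3 go.py .596 -.306 .045 -4.3
```

```text
time: 12.35
position: [0.5898, -0.3024, 0.0868]
tool_rot: [0.999, -0.037, -0.006, -0.005]
ft_force: [-1.0, 0.9, -4.5]
grip_width: 0.0116
t 12.35 pos [ 0.5898 -0.3024  0.0868] az -4.3 tilt 0.9 | shift mm [ 7.   3.5 41.7] turn 0.0 |F [-1.   0.9 -4.5] w 0.0116
time: 12.85
position: [0.5949, -0.3061, 0.0723]
tool_rot: [0.999, -0.037, 0.001, 0.0]
ft_force: [0.3, -0.6, -4.1]
grip_width: 0.0122
time: 13.35
position: [0.5947, -0.3065, 0.0559]
tool_rot: [0.999, -0.037, 0.0, 0.001]
ft_force: [-0.9, -1.1, -0.6]
grip_width: 0.0118
t 13.35 pos [ 0.5947 -0.3065  0.0559] az -4.3 tilt 0.07 | shift mm [ 1.3 -0.6 10.9] turn 0.0 |F [-0.9 -1.1 -0.6] w 0.0118
```

```bash
python3 -m pendant '[[[0,0,3],0],[[0,0,3],0],[[0,0,3],0],[[0,0,0],0]]';python3 -m pendant '[[[0,0,2],0],[[0,0,1],0],[[0,0,0],0]]';  python3 go.py .596 -.306 .045 -4.3
```

```text
time: 13.85
position: [0.5948, -0.3072, 0.0519]
tool_rot: [0.999, -0.037, 0.001, 0.001]
ft_force: [-7.8, 0.7, 24.3]
grip_width: 0.0118
time: 14.22
position: [0.5949, -0.3078, 0.0512]
tool_rot: [0.999, -0.037, 0.001, 0.002]
ft_force: [-11.5, 1.0, 34.2]
grip_width: 0.012
t 14.22 pos [ 0.5949 -0.3078  0.0512] az -4.2 tilt 0.25 | shift mm [ 1.  -1.9  6.2] turn 0.1 |F [-11.5   1.   34.2] w 0.012
```

```bash
python3 -m pendant '[[[0,0,-3],0],[[0,0,0],0]]'
python3 - <<'E'
from h import *
a=camera("side")["pixels"][220:340,345:495]; b=camera("wrist")["pixels"][90:290,170:470]
o=np.zeros((600,800,3),np.uint8);o[:320,:400]=cv2.resize(a,(400,320),interpolation=cv2.INTER_CUBIC)
o[330:597,:400]=cv2.resize(b,(400,267),interpolation=cv2.INTER_CUBIC)
o[:320,402:]=cv2.resize(b[60:160,80:204],(398,320),interpolation=cv2.INTER_CUBIC);cv2.imwrite("pics/d1.png",o)
E
```

```text
time: 14.48
position: [0.5948, -0.3077, 0.0515]
tool_rot: [0.999, -0.037, 0.001, 0.002]
ft_force: [-7.7, -1.3, 21.2]
grip_width: 0.0117
```

View pics/d1.png

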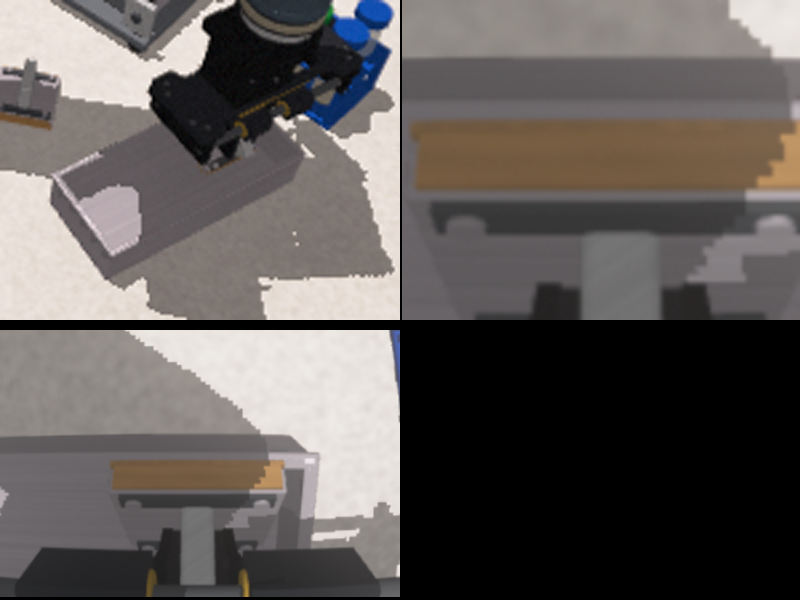

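Run:
```python
from h import *
c=camera("wrist")
for l,r,v in((253,383,188),(256,382,211)):
    for z in np.arange(0.0,.06,.005):
        A=fz(c,l,v,z);B=fz(c,r,v,z);print(v,z.round(3),np.linalg.norm(A-B).round(4),((A+B)/2).round(3))
print("rim inner +y",fz(c,318,184,.045).round(3),"outer",fz(c,318,173,.045).round(3),"right inner",fz(c,397,200,.045).round(3), fz(c,405,200,.045).round(3))
print(robot.get_obs()["position"].round(3))
```

```text
188 0.0 0.0845 [ 0.598 -0.277  0.   ]
188 0.005 0.0823 [ 0.598 -0.275  0.005]
188 0.01 0.0801 [ 0.598 -0.274  0.01 ]
188 0.015 0.0779 [ 0.598 -0.273  0.015]
188 0.02 0.0757 [ 0.598 -0.271  0.02 ]
188 0.025 0.0735 [ 0.599 -0.27   0.025]
188 0.03 0.0713 [ 0.599 -0.269  0.03 ]
188 0.035 0.0691 [ 0.599 -0.267  0.035]
188 0.04 0.0669 [ 0.599 -0.266  0.04 ]
188 0.045 0.0647 [ 0.599 -0.265  0.045]
188 0.05 0.0625 [ 0.599 -0.263  0.05 ]
188 0.055 0.0603 [ 0.599 -0.262  0.055]
211 0.0 0.0838 [ 0.598 -0.292  0.   ]
211 0.005 0.0816 [ 0.598 -0.291  0.005]
211 0.01 0.0794 [ 0.598 -0.289  0.01 ]
211 0.015 0.0772 [ 0.598 -0.287  0.015]
211 0.02 0.075 [ 0.598 -0.285  0.02 ]
211 0.025 0.0728 [ 0.598 -0.284  0.025]
211 0.03 0.0707 [ 0.598 -0.282  0.03 ]
211 0.035 0.0685 [ 0.598 -0.28   0.035]
211 0.04 0.0663 [ 0.598 -0.278  0.04 ]
211 0.045 0.0641 [ 0.598 -0.277  0.045]
211 0.05 0.0619 [ 0.599 -0.275  0.05 ]
211 0.055 0.0597 [ 0.599 -0.273  0.055]
rim inner +y [ 0.599 -0.263  0.045] outer [ 0.599 -0.257  0.045] right inner [ 0.638 -0.274  0.045] [ 0.643 -0.274  0.045]
[ 0.595 -0.308  0.052]
```

```bash
python3 -m pendant '[[[0,0,-8],0],[[0,5,-4],0],[[0,0,0],0]]' 0 10; python3 go.py .595 -.313 .054; python3 -m pendant '[[[0,0,0],0],[[0,0,0],0]]' 0 4
python3 - <<'E'
from h import *
c=camera("wrist");h=cv2.cvtColor(c["pixels"],cv2.COLOR_BGR2HSV);m=cv2.inRange(h,(8,90,50),(22,255,255));v,u=np.where(m[100:280,220:420]);print(len(v),u.min()+220,u.max()+220,v.min()+100,v.max()+100)
E
python3 go.py .595 -.313 .045
```

```text
time: 15.0
position: [0.5941, -0.3109, 0.0578]
tool_rot: [0.999, -0.038, -0.0, -0.0]
ft_force: [0.9, 0.1, -5.1]
grip_width: 0.012
t 15.0 pos [ 0.5941 -0.3109  0.0578] az -4.3 tilt 0.03 | shift mm [1.  2.  3.8] turn 0 |F [ 0.9  0.1 -5.1] w 0.012
time: 15.25
position: [0.5939, -0.3107, 0.0579]
tool_rot: [0.999, -0.037, -0.0, -0.0]
ft_force: [-0.2, -0.4, -4.1]
grip_width: 0.0117
2321 257 379 181 279
t 15.3 pos [ 0.5939 -0.3107  0.058 ] az -4.3 tilt 0.05 | shift mm [ 1.3  2.3 13. ] turn 0 |F [ 0.4 -1.4 -3. ] w 0.0119
```

```bash
cat > wd.py <<'E'
from h import *
c=camera("wrist");h=cv2.cvtColor(c["pixels"],cv2.COLOR_BGR2HSV);m=cv2.inRange(h,(8,90,40),(22,255,255))[:235,:]
r=np.where(m[120:,270:365].sum(1)>255*50)[0]+120
if len(r):
    for v in(r.min(),r.max()):
        k=np.where(m[v,230:410])[0]+230
        W=k.max()-k.min();zz=np.linspace(0,.2,201);w=[np.linalg.norm(fz(c,k.min(),v,z)-fz(c,k.max(),v,z)) for z in zz]
        i=int(np.argmin(abs(np.array(w)-.064)));print("wood row",v,k.min(),k.max(),"z~",zz[i].round(3),((fz(c,k.min(),v,zz[i])+fz(c,k.max(),v,zz[i]))/2).round(3))
else:print("no wood")
E
python3 wd.py; python3 -m pendant '[[[0,1,2],0],[[0,1,2],0],[[0,0,2],0],[[0,0,0],0]]'; python3 wd.py; python3 -m pendant '[[[0,0,2],0],[[0,0,2],0],[[0,0,0],0]]';python3 wd.py;python3 go.py .595 -.313 .045
```

```text
wood row 182 257 378 z~ 0.041 [ 0.598 -0.267  0.041]
wood row 199 258 370 z~ 0.031 [ 0.595 -0.279  0.031]
time: 15.85
position: [0.5936, -0.3126, 0.052]
tool_rot: [0.999, -0.037, -0.0, -0.0]
ft_force: [0.5, 0.4, -4.5]
grip_width: 0.0118
wood row 187 269 350 z~ 0.0 [ 0.591 -0.28   0.   ]
wood row 191 269 323 z~ 0.0 [ 0.582 -0.282  0.   ]
time: 16.27
position: [0.5939, -0.3133, 0.0497]
tool_rot: [0.999, -0.037, 0.0, 0.0]
ft_force: [-2.7, 0.2, 5.0]
grip_width: 0.0122
wood row 186 268 350 z~ 0.0 [ 0.591 -0.28   0.   ]
wood row 191 268 342 z~ 0.0 [ 0.589 -0.283  0.   ]
t 16.32 pos [ 0.5939 -0.3133  0.0497] az -4.3 tilt 0.06 | shift mm [ 1.1 -0.4  4.7] turn 0 |F [-3.3 -0.3  5.3] w 0.0124
```

```bash
python3 -m pendant '[[[0,0,2],0],[[0,0,1],0],[[0,0,0],0]]';python3 wd.py;python3 -m pendant '[[[0,0,-2],0],[[0,0,0],0],[[0,0,0],0],[[0,0,0],0]]' 30 6;python3 -m pendant '[[[0,0,-40],0],[[0,0,-50],0],[[0,0,-50],0],[[0,0,0],0]]' 50;python3 - <<'E'
from h import *
c=camera("wrist");np.savez("wl.npz",mtx=c["mtx"],R=c["R"],t=c["t"]);cv2.imwrite("pics/d2.png",cv2.resize(c["pixels"][110:310,170:470],None,fx=2.5,fy=2.5,interpolation=cv2.INTER_CUBIC))
E
python3 go.py .452 .016 .2 30.5
```

```text
time: 16.7
position: [0.5939, -0.3131, 0.0464]
tool_rot: [0.999, -0.037, 0.0, 0.0]
ft_force: [-3.3, -0.6, 5.9]
grip_width: 0.0117
wood row 188 267 355 z~ 0.0 [ 0.593 -0.28   0.   ]
wood row 193 267 332 z~ 0.0 [ 0.585 -0.283  0.   ]
time: 17.25
position: [0.594, -0.3127, 0.0473]
tool_rot: [0.999, -0.037, 0.0, -0.0]
ft_force: [0.2, -0.1, 0.1]
grip_width: 0.03
time: 17.75
position: [0.5967, -0.3147, 0.1929]
tool_rot: [0.999, -0.037, 0.005, 0.003]
ft_force: [-0.1, -0.1, 0.2]
grip_width: 0.0491
t 17.8 pos [ 0.595  -0.3136  0.19  ] az -4.3 tilt 0.29 | shift mm [-167.2 -317.9  -11.6] turn -34.8 |F [-0.1  0.5 -0.4] w 0.0496
```

View pics/d2.png

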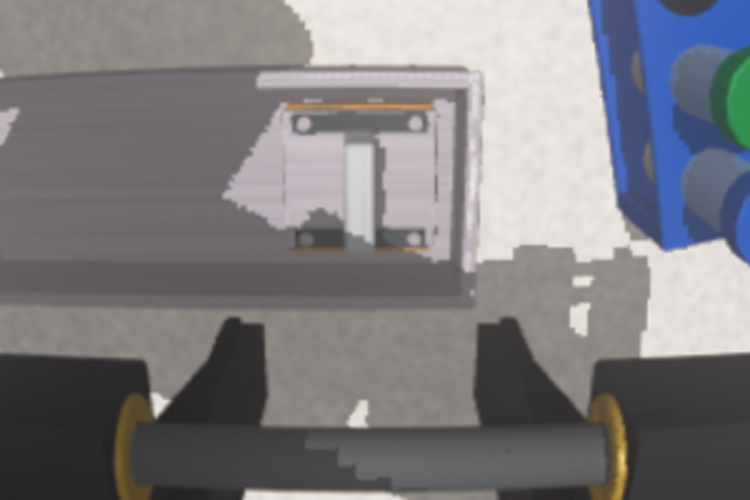

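```bash
python3 -m pendant '[[[-21,-40,0],0],[[-21,-40,0],0],[[-21,-40,0],0],[[-21,-40,0],0],[[-21,-40,0],0],[[-21,-40,0],0],[[-21,-39,0],0],[[-20,-39,0],0]]' 60 10; python3 -m pendant '[[[0,0,20],-8.7],[[0,0,20],-8.7],[[0,0,10],-8.7],[[0,0,0],-8.7],[[0,0,0],0]]'
python3 - <<'E'
from m import *
from go import go
for n,p in(("A",(125,213)),("B",(213,287)),("C",(319,378))): print(n,atz(S,*sp(p),.044).round(3))
go(.452,.016,.039,30.5)
c=camera("wrist");np.savez("wl.npz",mtx=c["mtx"],R=c["R"],t=c["t"]);cv2.imwrite("pics/b1.png",c["pixels"])
h=cv2.cvtColor(c["pixels"],cv2.COLOR_BGR2HSV);m=cv2.inRange(h,(8,90,40),(22,255,255))[:235]
n,l,st,ce=cv2.connectedComponentsWithStats(m)
for i in range(1,n):
    if st[i,4]>15: print(st[i],ce[i].round(0),fz(c,*ce[i],.006).round(3))
E
```

```text
time: 18.8
position: [0.4492, 0.0182, 0.1861]
tool_rot: [0.999, -0.038, -0.002, -0.0]
ft_force: [0.8, 0.6, 1.1]
grip_width: 0.0599
time: 19.42
position: [0.4499, 0.017, 0.1362]
tool_rot: [0.965, 0.262, -0.002, -0.001]
ft_force: [0.3, -0.1, -0.0]
grip_width: 0.0597
A [0.442 0.154 0.044]
B [0.461 0.012 0.044]
C [ 0.478 -0.137  0.044]
t 19.43 pos [0.4499 0.017  0.1362] az 30.4 tilt 0.21 | shift mm [ 1.5  2.2 97.2] turn -0.1 |F [ 0.3 -0.1 -0. ] w 0.0597
[595 149  16  11  88] [602. 153.] [0.72  0.246 0.006]
[623 159  17  65 656] [634. 188.] [0.828 0.261 0.006]
[288 169  67   7 137] [319. 172.] [0.438 0.039 0.006]
```

```bash
python3 -m pendant '[[[1.5,4.5,32],0],[[0,0,33],0],[[0,0,32],0],[[0,0,0],0],[[0,0,0],0]]'; python3 -m pendant '[[[0,0,0],0],[[0,0,0],0],[[0,0,0],0],[[0,0,0],0],[[0,0,0],0]]' 0 12; python3 go.py .453 .013 .039 30.5; python3 -m pendant '[[[0,0,-30],0],[[0,0,-50],0],[[0,0,-50],0],[[0,0,-50],0],[[0,0,-40],0],[[0,0,0],0]]';python3 - <<'E'
from ramp import *
g=P(q,-.003,.182,.039);print(g);go(g[0],g[1],.258,13.7)
E
```

```text
time: 20.1
position: [0.4549, 0.0136, 0.041]
tool_rot: [0.965, 0.263, 0.0, 0.0]
ft_force: [0.0, 0.4, 0.6]
grip_width: 0.0599
time: 20.72
position: [0.455, 0.0136, 0.0406]
tool_rot: [0.965, 0.263, 0.0, 0.0]
ft_force: [0.9, 1.2, -0.3]
grip_width: 0.0179
t 20.73 pos [0.455  0.0136 0.0406] az 30.5 tilt 0.04 | shift mm [-2.1 -0.5  1.6] turn 0.0 |F [ 0.9  1.2 -0.3] w 0.0179
time: 21.48
position: [0.4561, 0.0134, 0.2627]
tool_rot: [0.965, 0.263, 0.003, 0.001]
ft_force: [0.4, 0.2, -4.7]
grip_width: 0.0117
[0.6449871  0.02359169 0.17172724]
t 21.48 pos [0.4561 0.0134 0.2627] az 30.5 tilt 0.36 | shift mm [167.9  87.1   5.9] turn 16.8 |F [ 0.4  0.2 -4.7] w 0.0117
```

```bash
python3 -m pendant '[[[42,21.8,0],0],[[42,21.8,0],0],[[42,21.8,0],0],[[42,21.8,0],0],[[0,0,20],8.4],[[0,0,20],8.4],[[0,0,18],0],[[0,0,0],0]]'; python3 go.py .645 .0236 .2 13.7; python3 -m pendant '[[[0,0,3],0],[[0,0,3],0],[[0,0,3],0],[[0,0,3],0]]' 0 6;python3 -m pendant '[[[0,0,3],0],[[0,0,3],0],[[0,0,2],0],[[0,0,2],0],[[0,0,0],0]]'; python3 go.py .645 .0236 .175 13.7
```

```text
time: 22.48
position: [0.6432, 0.0217, 0.1995]
tool_rot: [0.993, 0.12, -0.002, 0.001]
ft_force: [0.6, -3.1, -1.2]
grip_width: 0.0121
t 22.48 pos [0.6432 0.0217 0.1995] az 13.8 tilt 0.24 | shift mm [ 2.2 -1.4 -0.5] turn 0.1 |F [ 0.6 -3.1 -1.2] w 0.0121
time: 22.98
position: [0.6442, 0.023, 0.1915]
tool_rot: [0.993, 0.12, 0.001, 0.001]
ft_force: [-1.5, -2.4, 8.2]
grip_width: 0.0118
time: 23.6
position: [0.6451, 0.0234, 0.182]
tool_rot: [0.993, 0.12, 0.002, 0.001]
ft_force: [-0.0, -2.3, 7.0]
grip_width: 0.0119
t 23.6 pos [0.6451 0.0234 0.182 ] az 13.8 tilt 0.23 | shift mm [-0.1 -0.2  7. ] turn 0.1 |F [-0.  -2.3  7. ] w 0.0119
```

```bash
python3 -m pendant '[[[0,0,2],0],[[0,0,2],0],[[0,0,1],0],[[0,0,0],0]]'; python3 -m pendant '[[[0,0,2],0],[[0,0,0],0]]'; python3 ramp.py
```

```text
time: 24.1
position: [0.6453, 0.0234, 0.1772]
tool_rot: [0.993, 0.12, 0.002, 0.001]
ft_force: [1.7, -2.2, 8.3]
grip_width: 0.0121
time: 24.35
position: [0.6457, 0.0229, 0.1761]
tool_rot: [0.993, 0.12, 0.003, 0.001]
ft_force: [-0.9, -3.7, 10.9]
grip_width: 0.0118
8 (array([-0.008,  0.138,  0.006]), array([-0.033,  0.138,  0.006]), array([0.021, 0.201, 0.006]))
9 (array([-0.005,  0.138,  0.006]), array([-0.033,  0.138,  0.006]), array([0.021, 0.201, 0.006]))
tool in plate [-0.002  0.183  0.043]
```

Run:
```python
from ramp import *
c=camera("side");p=c["pixels"]
W=wood(c)
uv=np.array([proj(c,M@w+o0) for w in W]).round(1);print(uv.tolist())
for z in(0,.003,.006,.009):print(z,[plate(c,*uv[np.argsort(uv[:,1])[-3]],z).round(4)])
# dark line: sample along s at x=-.048, .048
for x in(-.05,.05):
    r=[(s,int(p[tuple(np.array(proj(c,P(q,x,s))).round().astype(int)[::-1])].sum())) for s in np.arange(.12,.156,.0025)];print(x,[(round(a,4),b) for a,b in r])
```

```text
[[361.0, 161.0], [381.0, 172.0], [380.0, 173.0], [377.0, 175.0], [376.0, 176.0], [373.0, 178.0], [372.0, 179.0], [370.0, 180.0]]
0 [array([-0.0139,  0.139 ,  0.    ])]
0.003 [array([-0.0166,  0.1387,  0.003 ])]
0.006 [array([-0.0193,  0.1384,  0.006 ])]
0.009 [array([-0.0219,  0.1381,  0.009 ])]
-0.05 [(np.float64(0.12), 276), (np.float64(0.1225), 244), (np.float64(0.125), 282), (np.float64(0.1275), 248), (np.float64(0.13), 268), (np.float64(0.1325), 259), (np.float64(0.135), 259), (np.float64(0.1375), 265), (np.float64(0.14), 250), (np.float64(0.1425), 250), (np.float64(0.145), 263), (np.float64(0.1475), 432), (np.float64(0.15), 290), (np.float64(0.1525), 439), (np.float64(0.155), 269)]
0.05 [(np.float64(0.12), 297), (np.float64(0.1225), 297), (np.float64(0.125), 294), (np.float64(0.1275), 409), (np.float64(0.13), 294), (np.float64(0.1325), 395), (np.float64(0.135), 274), (np.float64(0.1375), 238), (np.float64(0.14), 152), (np.float64(0.1425), 152), (np.float64(0.145), 270), (np.float64(0.1475), 270), (np.float64(0.15), 265), (np.float64(0.1525), 283), (np.float64(0.155), 282)]
```

```bash
python3 -m pendant '[[[0,-2,-6],0],[[0,-5,-3],0],[[0,-4,0],0],[[0,0,0],0]]'; python3 -m pendant '[[[0,0,2],0],[[0,0,2],0],[[0,0,0],0]]';  python3 ramp.py; python3 -m pendant '[[[0,0,2],0],[[0,0,0],0]]';  python3 ramp.py
```

```text
time: 25.0
position: [0.6415, 0.0342, 0.1828]
tool_rot: [0.993, 0.12, 0.0, 0.001]
ft_force: [0.9, -4.6, 1.2]
grip_width: 0.012
time: 25.38
position: [0.6428, 0.0333, 0.1818]
tool_rot: [0.993, 0.12, 0.002, 0.002]
ft_force: [-1.8, -6.0, 12.8]
grip_width: 0.012
9 (array([-0.006,  0.15 ,  0.006]), array([-0.031,  0.15 ,  0.006]), array([0.029, 0.214, 0.006]))
10 (array([-0.   ,  0.15 ,  0.006]), array([-0.031,  0.15 ,  0.006]), array([0.029, 0.214, 0.006]))
tool in plate [-0.003  0.196  0.043]
time: 25.72
position: [0.6436, 0.0327, 0.1812]
tool_rot: [0.993, 0.12, 0.003, 0.002]
ft_force: [-2.2, -6.2, 16.7]
grip_width: 0.0118
8 (array([-0.   ,  0.149,  0.006]), array([-0.023,  0.149,  0.006]), array([0.029, 0.15 , 0.006]))
7 (array([-0.003,  0.149,  0.006]), array([-0.023,  0.149,  0.006]), array([0.023, 0.15 , 0.006]))
tool in plate [-0.002  0.195  0.043]
```

```bash
python3 -m pendant '[[[0,0,-2],0],[[0,0,0],0],[[0,0,0],0],[[0,0,0],0]]' 40 6;python3 ramp.py; python3 -m pendant '[[[0,0,-40],0],[[0,0,-40],0],[[0,0,0],0],[[0,0,0],0]]'; python3 ramp.py;python3 -m pendant '[[[0,0,0],0],[[0,0,0],0],[[0,0,0],0],[[0,0,0],0]]'; python3 ramp.py 0 .032
```

```text
time: 26.32
position: [0.6456, 0.0337, 0.1818]
tool_rot: [0.993, 0.119, 0.006, 0.001]
ft_force: [4.5, -3.3, 7.1]
grip_width: 0.0378
15 (array([0.045, 0.209, 0.006]), array([-0.023,  0.149,  0.006]), array([0.054, 0.223, 0.006]))
18 (array([0.034, 0.21 , 0.006]), array([-0.023,  0.149,  0.006]), array([0.054, 0.225, 0.006]))
tool in plate [0.    0.195 0.043]
time: 26.92
position: [0.6405, 0.0352, 0.2579]
tool_rot: [0.993, 0.119, -0.001, -0.001]
ft_force: [-0.8, 0.2, -1.5]
grip_width: 0.0398
33 (array([0.012, 0.063, 0.006]), array([-0.032, -0.001,  0.006]), array([0.045, 0.245, 0.006]))
34 (array([0.011, 0.063, 0.006]), array([-0.032, -0.001,  0.006]), array([0.045, 0.245, 0.006]))
tool in plate [-0.005  0.233  0.108]
time: 27.52
position: [0.6412, 0.0345, 0.2585]
tool_rot: [0.993, 0.119, -0.0, -0.0]
ft_force: [-0.2, -0.8, 0.5]
grip_width: 0.0403
37 (array([0.013, 0.063, 0.006]), array([-0.032, -0.001,  0.006]), array([0.048, 0.245, 0.006]))
36 (array([0.012, 0.063, 0.006]), array([-0.032, -0.001,  0.006]), array([0.048, 0.245, 0.006]))
tool in plate [-0.004  0.233  0.11 ]
[ 0.6802 -0.1037  0.1036]
t 27.62 pos [0.6412 0.0344 0.2586] az 13.7 tilt 0.01 | shift mm [  5.1 143.5 155. ] turn 0.0 |F [0.2 0.4 0.2] w 0.0404
```

```bash
python3 -m pendant '[[[1.5,48,0],0],[[1.5,48,0],0],[[2,47.5,0],0],[[0,0,45],0],[[0,0,45],0],[[0,0,40],0],[[0,0,0],0]]'; python3 -m pendant '[[[0,0,10],0],[[0,0,10],0],[[0,0,3],0],[[0,0,0],0]]'; python3 go.py .6802 -.1037 .1036 13.7;  python3 -m pendant '[[[0,0,2],0],[[0,0,0],0],[[0,0,0],0],[[0,0,0],0]]' 0 15; python3 -m pendant '[[[0,0,-25],0],[[0,0,-45],0],[[0,0,-30],0],[[0,0,0],0]]'; python3 go.py .523 -.309 .2 -4.3
```

```text
time: 28.5
position: [0.6773, -0.103, 0.1248]
tool_rot: [0.993, 0.119, -0.004, -0.002]
ft_force: [-0.0, 0.8, 1.4]
grip_width: 0.04
time: 29.0
position: [0.6802, -0.1038, 0.1059]
tool_rot: [0.993, 0.119, 0.0, 0.0]
ft_force: [-0.1, 0.0, -0.5]
grip_width: 0.04
t 29.0 pos [ 0.6802 -0.1038  0.1059] az 13.7 tilt 0.03 | shift mm [ 0.  -0.1  2.3] turn 0.0 |F [-0.1  0.  -0.5] w 0.04
time: 29.5
position: [0.6792, -0.1047, 0.1043]
tool_rot: [0.993, 0.12, -0.001, 0.001]
ft_force: [-3.2, -3.1, 5.8]
grip_width: 0.0118
time: 30.0
position: [0.681, -0.1037, 0.2051]
tool_rot: [0.993, 0.119, 0.002, 0.001]
ft_force: [0.0, 0.3, -4.0]
grip_width: 0.0116
t 30.0 pos [ 0.681  -0.1037  0.2051] az 13.7 tilt 0.22 | shift mm [-202.2  162.     4.6] turn 18.0 |F [ 0.   0.3 -4. ] w 0.0116
```

```bash
python3 -m pendant '[[[-40,32.5,0],0],[[-40.5,32.5,0],0],[[-40.5,32.5,0],0],[[-40.5,32.5,0],0],[[-40.5,32.5,0],0],[[0,0,40],9],[[0,0,40],9],[[0,0,0],0]]';python3 -m pendant '[[[0,0,20],0],[[0,0,10],0],[[0,0,0],0]]'; python3 wd.py;python3 -m pendant '[[[0,0,4],0],[[0,0,4],0],[[0,0,4],0],[[0,0,0],0]]' 0 5; python3 go.py .523 -.309 .045 -4.3;python3 wd.py
```

```text
time: 31.0
position: [0.5184, -0.3064, 0.1181]
tool_rot: [0.999, -0.037, -0.005, -0.004]
ft_force: [-0.6, 0.7, -4.3]
grip_width: 0.0117
time: 31.38
position: [0.5221, -0.3089, 0.0933]
tool_rot: [0.999, -0.037, -0.001, -0.001]
ft_force: [0.6, 0.1, -5.0]
grip_width: 0.0119
wood row 182 260 367 z~ 0.055 [ 0.523 -0.27   0.055]
wood row 197 260 372 z~ 0.066 [ 0.524 -0.276  0.066]
time: 31.92
position: [0.522, -0.3093, 0.0811]
tool_rot: [0.999, -0.037, -0.0, -0.0]
ft_force: [0.0, 0.6, -4.8]
grip_width: 0.012
t 31.93 pos [ 0.522  -0.3093  0.0811] az -4.3 tilt 0.06 | shift mm [ 1.  -0.3 36.1] turn 0.0 |F [ 0.   0.6 -4.8] w 0.012
wood row 181 288 345 z~ 0.0 [ 0.524 -0.28   0.   ]
wood row 192 262 373 z~ 0.051 [ 0.525 -0.275  0.051]
```

```bash
python3 -m pendant '[[[0,0,6],0],[[0,0,6],0],[[0,0,5],0],[[0,0,4],0],[[0,0,0],0]]' 0 4; python3 wd.py;python3 -m pendant '[[[0,0,4],0],[[0,0,4],0],[[0,0,3],0],[[0,0,0],0]]';python3 wd.py;python3 go.py .523 -.309 .045 -4.3
```

```text
time: 32.6
position: [0.5221, -0.3093, 0.0601]
tool_rot: [0.999, -0.037, -0.0, -0.0]
ft_force: [0.0, -0.0, -3.8]
grip_width: 0.0122
wood row 185 267 409 z~ 0.068 [ 0.536 -0.262  0.068]
wood row 192 266 369 z~ 0.017 [ 0.525 -0.278  0.017]
time: 33.15
position: [0.5221, -0.3093, 0.0492]
tool_rot: [0.999, -0.037, -0.0, -0.0]
ft_force: [-0.7, -0.6, -4.6]
grip_width: 0.0119
wood row 185 267 409 z~ 0.057 [ 0.536 -0.262  0.057]
wood row 192 266 369 z~ 0.006 [ 0.525 -0.278  0.006]
t 33.2 pos [ 0.5222 -0.3094  0.0493] az -4.3 tilt 0.02 | shift mm [ 0.8 -0.5  4.3] turn 0.0 |F [-0.  -0.7 -4.8] w 0.0118
```

```bash
python3 -m pendant '[[[0,0,2],0],[[0,0,2],0],[[0,0,1],0],[[0,0,0],0]]';python3 -m pendant '[[[0,0,0],0],[[0,0,0],0],[[0,0,0],0]]' 30 6;python3 -m pendant '[[[0,0,-45],0],[[0,0,-50],0],[[0,0,-45],0],[[0,0,0],0]]' 50;python3 wd.py
python3 - <<'E'
from h import *
cv2.imwrite("pics/d3.png",camera("wrist")["pixels"])
E
python3 go.py .476 -.137 .14 -44.9
```

```text
time: 33.7
position: [0.5225, -0.3094, 0.0454]
tool_rot: [0.999, -0.037, 0.0, 0.0]
ft_force: [-0.9, 3.0, 4.8]
grip_width: 0.012
time: 34.08
position: [0.5225, -0.3097, 0.0445]
tool_rot: [0.999, -0.037, 0.0, 0.0]
ft_force: [0.7, -0.4, 0.0]
grip_width: 0.0279
time: 34.58
position: [0.5245, -0.3113, 0.1887]
tool_rot: [0.999, -0.037, 0.004, 0.003]
ft_force: [-0.2, 0.2, -1.0]
grip_width: 0.0495
no wood
t 34.67 pos [ 0.5221 -0.3094  0.1846] az -4.3 tilt 0.01 | shift mm [ -58.9 -168.4   44.6] turn 40.6 |F [-1.1  0.   0.1] w 0.0496
```

```bash
python3 -m pendant '[[[-15,-42,0],0],[[-15,-42,0],0],[[-15,-42,0],0],[[-14,-42,0],0],[[0,0,22],10.2],[[0,0,22],10.2],[[0,0,0],10.2],[[0,0,0],10]]' 60 12
python3 - <<'E'
from h import *
from go import go
go(.476,-.137,.039,-44.9)
c=camera("wrist");cv2.imwrite("pics/c1.png",c["pixels"])
h=cv2.cvtColor(c["pixels"],cv2.COLOR_BGR2HSV);m=cv2.inRange(h,(8,90,40),(22,255,255))[:240]
n,l,st,ce=cv2.connectedComponentsWithStats(m)
for i in range(1,n):
    if st[i,4]>15: print(st[i],ce[i].round(0),fz(c,*ce[i],.006).round(3))
E
```

```text
time: 35.67
position: [0.4745, -0.1367, 0.1383]
tool_rot: [0.923, -0.384, -0.003, -0.0]
ft_force: [-0.2, -0.4, 0.0]
grip_width: 0.0603
t 35.67 pos [ 0.4745 -0.1367  0.1383] az -45.2 tilt 0.31 | shift mm [ 1.8 -1.  99.3] turn -0.3 |F [-0.2 -0.4  0. ] w 0.0603
[286 167  67   3 140] [320. 168.] [ 0.497 -0.118  0.006]
```

```bash
python3 -m pendant '[[[1,2,33],0],[[0,0,33],0],[[0,0,33],0],[[0,0,0],0],[[0,0,0],0]]'; python3 -m pendant '[[[0,0,1],0],[[0,0,0],0],[[0,0,0],0],[[0,0,0],0],[[0,0,0],0]]' 0 12; python3 go.py .475 -.139 .039 -44.9; python3 -m pendant '[[[0,0,-30],0],[[0,0,-50],0],[[0,0,-50],0],[[0,0,-50],0],[[0,0,-40],0],[[0,0,0],0]]';python3 - <<'E'
from ramp import *
g=P(q,-.002,.193,.039);print(g);go(g[0],g[1],.258,13.7)
E
```

```text
time: 36.35
position: [0.4751, -0.1396, 0.0415]
tool_rot: [0.924, -0.381, -0.0, -0.0]
ft_force: [-0.4, -0.5, 0.8]
grip_width: 0.0598
time: 36.98
position: [0.4754, -0.1397, 0.0407]
tool_rot: [0.924, -0.382, 0.0, 0.0]
ft_force: [0.1, 0.6, 0.2]
grip_width: 0.0181
t 36.98 pos [ 0.4754 -0.1397  0.0407] az -44.9 tilt 0.01 | shift mm [-0.7 -0.2  1.7] turn 0.0 |F [0.1 0.6 0.2] w 0.0181
time: 37.72
position: [0.4767, -0.1403, 0.2629]
tool_rot: [0.924, -0.382, 0.003, 0.0]
ft_force: [0.5, -0.3, -3.9]
grip_width: 0.0117
[0.64358232 0.03325939 0.1768811 ]
t 37.73 pos [ 0.4767 -0.1403  0.2629] az -44.9 tilt 0.39 | shift mm [  -4.3 -240.8    5.4] turn -58.6 |F [ 0.5 -0.3 -3.9] w 0.0117
```

```bash
python3 -m pendant '[[[-0.7,-40,0],0],[[-0.7,-40,0],0],[[-0.7,-40,0],0],[[-0.7,-40,0],0],[[-0.7,-40,0],0],[[-0.8,-40.8,0],0],[[0,0,0],-9.8],[[0,0,0],-9.8]]';  python3 -m pendant '[[[0,0,0],-9.8],[[0,0,0],-9.8],[[0,0,20],-9.7],[[0,0,20],-9.7],[[0,0,12],0],[[0,0,0],0]]'; python3 go.py .6436 .0333 .2 13.7; python3 -m pendant '[[[0,0,3],0],[[0,0,3],0],[[0,0,3],0],[[0,0,3],0]]' 0 6;python3 -m pendant '[[[0,0,3],0],[[0,0,3],0],[[0,0,2],0],[[0,0,2],0],[[0,0,0],0]]'; python3 go.py .6436 .0333 .18 13.7;python3 ramp.py
```

```text
time: 38.72
position: [0.6406, 0.0349, 0.2562]
tool_rot: [0.976, -0.216, -0.004, 0.0]
ft_force: [-0.0, -0.1, -2.9]
grip_width: 0.0118
time: 39.48
position: [0.6417, 0.0325, 0.2058]
tool_rot: [0.993, 0.118, -0.002, 0.001]
ft_force: [1.2, -0.7, -0.9]
grip_width: 0.0122
t 39.48 pos [0.6417 0.0325 0.2058] az 13.6 tilt 0.2 | shift mm [ 2.1 -0.4  5.8] turn -0.1 |F [ 1.2 -0.7 -0.9] w 0.0122
time: 39.98
position: [0.6436, 0.0335, 0.1984]
tool_rot: [0.993, 0.119, 0.002, 0.001]
ft_force: [0.4, -3.1, 8.0]
grip_width: 0.0118
time: 40.6
position: [0.6441, 0.0336, 0.1886]
tool_rot: [0.993, 0.119, 0.003, 0.001]
ft_force: [1.4, -3.0, 6.9]
grip_width: 0.012
t 40.6 pos [0.6441 0.0336 0.1886] az 13.7 tilt 0.32 | shift mm [-0.6  0.1  8.6] turn 0.0 |F [ 1.4 -3.   6.9] w 0.012
10 (array([0.001, 0.155, 0.006]), array([-0.029,  0.154,  0.006]), array([0.029, 0.218, 0.006]))
11 (array([-0.006,  0.155,  0.006]), array([-0.029,  0.154,  0.006]), array([0.029, 0.218, 0.006]))
tool in plate [-0.001  0.199  0.049]
```

```bash
python3 -m pendant '[[[0,0,2],0],[[0,0,2],0],[[0,0,2],0],[[0,0,0],0]]'; python3 -m pendant '[[[0,0,2],0],[[0,0,2],0],[[0,0,0],0]]'; python3 ramp.py; python3 go.py .6436 .0333 .18 13.7
```

```text
time: 41.2
position: [0.6442, 0.0336, 0.1826]
tool_rot: [0.993, 0.119, 0.003, 0.001]
ft_force: [0.4, -2.5, 7.9]
grip_width: 0.0123
time: 41.58
position: [0.6455, 0.0321, 0.1808]
tool_rot: [0.993, 0.12, 0.004, 0.003]
ft_force: [1.0, -6.7, 13.9]
grip_width: 0.0117
9 (array([-0.003,  0.149,  0.006]), array([-0.029,  0.148,  0.006]), array([0.038, 0.149, 0.006]))
10 (array([0.003, 0.149, 0.006]), array([-0.029,  0.148,  0.006]), array([0.038, 0.15 , 0.006]))
tool in plate [-0.     0.193  0.043]
t 41.67 pos [0.6455 0.0321 0.1808] az 13.7 tilt 0.58 | shift mm [-1.5 -1.6  0.8] turn 0.0 |F [-0.3 -7.  14.1] w 0.0117
```

```bash
python3 -m pendant '[[[0,0,-3],0],[[0,0,0],0],[[0,0,0],0],[[0,0,0],0]]' 40 6;python3 ramp.py; python3 -m pendant '[[[0,0,-40],0],[[0,0,-40],0],[[0,0,0],0],[[0,0,0],0]]'; python3 ramp.py;python3 -m pendant '[[[0,0,0],0],[[0,0,0],0],[[0,0,0],0],[[0,0,0],0]]'; python3 ramp.py 0 .182; python3 go.py .6802 -.1037 .2 13.7
```

```text
time: 42.18
position: [0.6447, 0.0335, 0.1817]
tool_rot: [0.993, 0.119, 0.003, 0.001]
ft_force: [2.3, -4.5, 9.0]
grip_width: 0.038
19 (array([0.038, 0.209, 0.006]), array([-0.029,  0.148,  0.006]), array([0.054, 0.225, 0.006]))
19 (array([0.038, 0.209, 0.006]), array([-0.029,  0.148,  0.006]), array([0.054, 0.225, 0.006]))
tool in plate [-0.001  0.195  0.043]
time: 42.78
position: [0.641, 0.035, 0.2583]
tool_rot: [0.993, 0.12, -0.001, -0.001]
ft_force: [0.1, -0.4, -0.5]
grip_width: 0.0401
30 (array([0.011, 0.152, 0.006]), array([-0.029, -0.001,  0.006]), array([0.045, 0.245, 0.006]))
37 (array([0.013, 0.063, 0.006]), array([-0.029, -0.001,  0.006]), array([0.045, 0.245, 0.006]))
tool in plate [-0.004  0.233  0.109]
time: 43.38
position: [0.6423, 0.0339, 0.2595]
tool_rot: [0.993, 0.119, -0.0, -0.0]
ft_force: [-1.1, -0.5, 0.0]
grip_width: 0.0403
37 (array([0.012, 0.063, 0.006]), array([-0.029, -0.001,  0.006]), array([0.048, 0.245, 0.006]))
38 (array([0.013, 0.063, 0.006]), array([-0.029, -0.001,  0.006]), array([0.048, 0.245, 0.006]))
tool in plate [-0.003  0.233  0.112]
[0.6478 0.0248 0.1738]
t 43.48 pos [0.6423 0.0339 0.2596] az 13.7 tilt 0.0 | shift mm [ 3.2 10.2 85.7] turn 0.0 |F [ 1.2  0.5 -0.4] w 0.0399
t 43.48 pos [0.6423 0.0339 0.2596] az 13.7 tilt 0.0 | shift mm [  4.3 142.7  59.6] turn 0.0 |F [ 1.2  0.5 -0.4] w 0.0399
```

```bash
python3 -m pendant '[[[1.5,48,0],0],[[1.5,48,0],0],[[1.3,46.7,0],0],[[0,0,45],0],[[0,0,45],0],[[0,0,41],0],[[0,0,0],0]]'; python3 -m pendant '[[[0,0,10],0],[[0,0,10],0],[[0,0,3],0],[[0,0,0],0]]'; python3 go.py .6802 -.1037 .1036 13.7;  python3 -m pendant '[[[0,0,2],0],[[0,0,0],0],[[0,0,0],0],[[0,0,0],0]]' 0 15; python3 -m pendant '[[[0,0,-25],0],[[0,0,-45],0],[[0,0,-30],0],[[0,0,0],0]]'; python3 go.py .4555 -.3 .2 -4.3
```

```text
time: 44.35
position: [0.6774, -0.1029, 0.1247]
tool_rot: [0.993, 0.119, -0.004, -0.002]
ft_force: [-0.3, 0.9, 0.1]
grip_width: 0.0399
time: 44.85
position: [0.6804, -0.1036, 0.1059]
tool_rot: [0.993, 0.119, 0.0, 0.0]
ft_force: [0.3, 0.3, -0.3]
grip_width: 0.0404
t 44.85 pos [ 0.6804 -0.1036  0.1059] az 13.7 tilt 0.02 | shift mm [-0.2  0.   2.3] turn 0.0 |F [ 0.3  0.3 -0.3] w 0.0404
time: 45.35
position: [0.6809, -0.1042, 0.1043]
tool_rot: [0.993, 0.119, 0.001, 0.001]
ft_force: [-0.3, -1.5, 4.8]
grip_width: 0.0115
time: 45.85
position: [0.681, -0.1034, 0.205]
tool_rot: [0.993, 0.119, 0.002, 0.0]
ft_force: [0.5, -0.1, -4.2]
grip_width: 0.0119
t 45.85 pos [ 0.681  -0.1034  0.205 ] az 13.7 tilt 0.19 | shift mm [-265.7  137.5    4.3] turn 18.0 |F [ 0.5 -0.1 -4.2] w 0.0119
```

Run:
```python
import cv2
a=cv2.imread("pics/d3.png");cv2.imwrite("pics/d3v.png",cv2.resize(a[110:270,60:460],None,fx=2,fy=2,interpolation=cv2.INTER_CUBIC))
```

```text
(no output)
```

View pics/d3v.png

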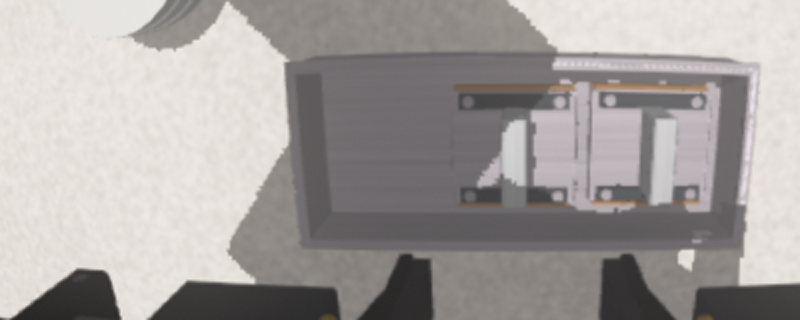

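Run:
```python
from h import *
from go import go
s=robot.get_obs();c=camera("wrist");Rt=Ro.from_quat(s["tool_rot"]).as_matrix();p=s["position"]
Rc=np.array(c["R"]);Rrel=Rc@Rt; trel=np.array(c["t"])+Rc@p   # Xc=Rrel*Xtool+trel
a=np.radians(-4.3);R2=np.array([[np.cos(a),np.sin(a),0],[np.sin(a),-np.cos(a),0],[0,0,-1]]);p2=np.array([.5221,-.3094,.1846])
d=dict(mtx=c["mtx"],R=Rrel@R2.T);d["t"]=trel-d["R"]@p2
f=lambda u,v,z:fz(d,u/2+60,v/2+110,z).round(4)
for n,u,v,z in(("floor left",326,140,.004),("floor left top",325,75,.004),("floor left bot",330,210,.004),("B left",453,140,.016),("B right",575,140,.016),("A left",590,140,.016),("A right",712,140,.016),("rim inner left",300,140,.045),("rim inner -y",400,240,.045),("rim inner +y",400,67,.045),("floor -y",500,210,.004),("B wood +y",512,88,.006)):print(n,f(u,v,z))
```

```text
floor left [ 0.4193 -0.2947  0.004 ]
floor left top [ 0.4238 -0.2591  0.004 ]
floor left bot [ 0.4149 -0.3353  0.004 ]
B left [ 0.4911 -0.2981  0.016 ]
B right [ 0.5537 -0.3028  0.016 ]
A left [ 0.5614 -0.3033  0.016 ]
A right [ 0.627  -0.3076  0.016 ]
rim inner left [ 0.4199 -0.285   0.045 ]
rim inner -y [ 0.4629 -0.3397  0.045 ]
rim inner +y [ 0.4736 -0.2552  0.045 ]
floor -y [ 0.5115 -0.3421  0.004 ]
B wood +y [ 0.5233 -0.2751  0.006 ]
```

```bash
python3 -m pendant '[[[-44.3,22.8,0],0],[[-44.3,22.8,0],0],[[-44.3,22.8,0],0],[[-44.3,22.8,0],0],[[-44.3,22.8,0],0],[[-44.2,22.5,0],0],[[0,0,40],9],[[0,0,40],9]]';python3 -m pendant '[[[0,0,15],0],[[0,0,0],0],[[0,0,0],0]]'; python3 wd.py;python3 -m pendant '[[[0,0,4],0],[[0,0,4],0],[[0,0,4],0],[[0,0,0],0],[[0,0,0],0],[[0,0,0],0]]' 0 4; python3 go.py .4552 -.299 .045 -4.3;python3 wd.py
```

```text
time: 46.9
position: [0.4526, -0.2987, 0.1209]
tool_rot: [0.999, -0.041, -0.001, -0.001]
ft_force: [0.2, -0.7, -4.1]
grip_width: 0.012
time: 47.28
position: [0.4552, -0.2995, 0.1092]
tool_rot: [0.999, -0.037, 0.001, 0.001]
ft_force: [0.4, -0.2, -2.8]
grip_width: 0.0119
wood row 183 266 377 z~ 0.078 [ 0.461 -0.26   0.078]
wood row 197 264 376 z~ 0.082 [ 0.46  -0.267  0.082]
time: 48.08
position: [0.4545, -0.2993, 0.0966]
tool_rot: [0.999, -0.037, 0.0, 0.0]
ft_force: [0.5, 0.4, -3.0]
grip_width: 0.0122
t 48.08 pos [ 0.4545 -0.2993  0.0966] az -4.3 tilt 0.01 | shift mm [ 0.6 -0.4 51.6] turn 0.0 |F [ 0.5  0.4 -3. ] w 0.0122
wood row 183 264 372 z~ 0.061 [ 0.458 -0.261  0.061]
wood row 192 264 372 z~ 0.062 [ 0.458 -0.266  0.062]
```

```bash
python3 -m pendant '[[[0.6,0,10],0],[[0,0,10],0],[[0,0,10],0],[[0,0,8],0],[[0,0,4],0],[[0,0,0],0]]'; python3 wd.py;python3 -m pendant '[[[0,0,3],0],[[0,0,3],0],[[0,0,2],0],[[0,0,0],0]]';python3 wd.py;python3 go.py .4552 -.299 .045 -4.3
```

```text
time: 48.88
position: [0.4549, -0.2992, 0.0542]
tool_rot: [0.999, -0.037, -0.0, -0.0]
ft_force: [-0.2, 0.1, -3.8]
grip_width: 0.0117
wood row 189 264 371 z~ 0.017 [ 0.458 -0.265  0.017]
wood row 192 264 409 z~ 0.066 [ 0.468 -0.254  0.066]
time: 49.42
position: [0.455, -0.2993, 0.0464]
tool_rot: [0.999, -0.037, -0.0, -0.0]
ft_force: [0.1, 0.2, -3.4]
grip_width: 0.0119
wood row 192 267 360 z~ 0.0 [ 0.455 -0.269  0.   ]
wood row 192 267 360 z~ 0.0 [ 0.455 -0.269  0.   ]
t 49.48 pos [ 0.455  -0.2993  0.0465] az -4.3 tilt 0.01 | shift mm [ 0.1 -0.3  1.5] turn 0.0 |F [ 0.3 -0.3 -3.1] w 0.0121
```

```bash
python3 -m pendant '[[[0,0,2],0],[[0,0,1],0],[[0,0,1],0],[[0,0,0],0]]';python3 -m pendant '[[[0,0,0],0],[[0,0,0],0],[[0,0,0],0]]' 30 6;python3 -m pendant '[[[0,0,-45],0],[[0,0,-50],0],[[0,0,-45],0],[[0,0,0],0],[[0,0,0],0]]'
python3 - <<'E'
from ramp import *
print(robot.get_obs()["position"])
c=camera("wrist");p=c["pixels"];cv2.imwrite("pics/f.png",p)
h=cv2.cvtColor(p,cv2.COLOR_BGR2HSV);m=cv2.inRange(h,(8,80,40),(22,255,255))[:225]
n,l,st,ce=cv2.connectedComponentsWithStats(m)
for i in range(1,n):
    if st[i,4]>8: print(st[i],fz(c,*ce[i],.006).round(3))
for nm in("top","side"):
    a=cv2.imread(f"pics/{nm}0.png").astype(int);b=camera(nm)["pixels"].astype(int)
    for k,(x,y) in dict(bottle=((253,85) if nm=="top" else (353,142)),rack=((450,88) if nm=="top" else (462,235)),tubs=((150,222) if nm=="top" else (238,143)),dishes=((414,252) if nm=="top" else (318,286)),plate_end=((312,118) if nm=="top" else (352,160)),start=((350,117)if nm=="top" else (377,175))).items():
        t=a[y-10:y+11,x-10:x+11].astype(np.uint8);r=cv2.matchTemplate(b[y-18:y+19,x-18:x+19].astype(np.uint8),t,cv2.TM_CCOEFF_NORMED);_,v,_,loc=cv2.minMaxLoc(r);print(nm,k,round(v,2),loc[0]-8,loc[1]-8)
E
```

```text
time: 49.98
position: [0.4551, -0.2995, 0.0433]
tool_rot: [0.999, -0.037, 0.0, 0.0]
ft_force: [-1.8, 0.9, 5.9]
grip_width: 0.0119
time: 50.35
position: [0.4551, -0.2993, 0.0424]
tool_rot: [0.999, -0.037, 0.0, 0.0]
ft_force: [0.0, -0.4, -0.2]
grip_width: 0.0284
time: 50.98
position: [0.4546, -0.2988, 0.1821]
tool_rot: [0.999, -0.037, -0.0, -0.0]
ft_force: [0.1, -0.4, -0.1]
grip_width: 0.03
[ 0.45458247 -0.29882873  0.18205192]
[290 155  58   2 116] [ 0.458 -0.266  0.006]
[355 160  57   3  99] [ 0.527 -0.276  0.006]
[423 161  49   4 106] [ 0.599 -0.28   0.006]
[436 218   9   1   9] [ 0.593 -0.345  0.006]
top bottle 1.0 0 0
top rack 1.0 0 0
top tubs 0.68 -2 7
top dishes 0.19 8 8
top plate_end 0.99 0 0
top start 0.99 0 0
side bottle 0.66 -1 1
side rack 1.0 0 0
side tubs 0.97 0 0
side dishes 0.35 -4 3
side plate_end 1.0 0 0
side start 0.68 -3 2
```

```bash
python3 -m pendant '[[[0,0,-50],0],[[0,0,-50],0],[[0,-45,0],0],[[0,-45,0],0],[[0,-45,0],0],[[0,-45,0],0],[[0,-45,0],0],[[0,-45,0],0]]'; python3 -m pendant '[[[0,-45,0],0],[[0,-45,0],0],[[0,-45,0],0],[[0,-45,0],0],[[0,0,0],0],[[0,0,0],0]]'
python3 - <<'E'
from h import *
print(robot.get_obs()["position"])
for nm in("top","side"):
    a=cv2.imread(f"pics/{nm}0.png");b=camera(nm)["pixels"]
    for k,(x,y) in dict(dishes=((414,252) if nm=="top" else (318,286)),bottle=((253,85) if nm=="top" else (353,142))).items():
        e=lambda i:cv2.Canny(i,60,150)[y-28:y+29,x-28:x+29]
        t=a[y-24:y+25,x-24:x+25];r=cv2.matchTemplate(b[y-32:y+33,x-32:x+33],t,cv2.TM_CCOEFF_NORMED);_,v,_,loc=cv2.minMaxLoc(r);print(nm,k,round(v,2),loc[0]-8,loc[1]-8)
E
```

```text
time: 52.12
position: [0.4748, -0.0285, 0.2813]
tool_rot: [0.999, -0.038, -0.001, -0.0]
ft_force: [0.9, 0.2, -0.3]
grip_width: 0.0296
time: 52.88
position: [0.4882, 0.1492, 0.2815]
tool_rot: [0.999, -0.037, -0.001, 0.0]
ft_force: [0.2, 0.0, -0.8]
grip_width: 0.0299
[0.48821491 0.14921193 0.28148686]
top dishes 0.21 0 0
top bottle 1.0 0 0
side dishes 0.49 0 0
side bottle 0.98 0 0
```

Run:
```python
from h import *
for nm,(x,y) in dict(top=(414,252),side=(318,286)).items():
    a=cv2.imread(f"pics/{nm}0.png");b=camera(nm)["pixels"]
    for i in(a,b):
        g=cv2.cvtColor(i,cv2.COLOR_BGR2GRAY)[y-32:y+33,x-32:x+33]
        print(nm,g[32,::6].tolist(),g[::6,32].tolist(),cv2.HoughCircles(g,cv2.HOUGH_GRADIENT,1,50,param1=80,param2=10,minRadius=13,maxRadius=24))
```

```text
top [158, 157, 152, 165, 165, 164, 163, 163, 163, 157, 159] [158, 157, 120, 164, 164, 164, 164, 163, 164, 159, 159] [[[32.5 31.5 19.2]]]
top [112, 111, 111, 118, 118, 150, 188, 188, 187, 181, 184] [182, 181, 140, 189, 189, 188, 174, 148, 124, 146, 182] [[[32.5 32.5 16.9]]]
side [184, 181, 186, 187, 188, 187, 187, 186, 97, 180, 181] [174, 185, 181, 188, 188, 189, 187, 188, 90, 98, 181] [[[30.5 23.5 19.9]]]
side [103, 100, 102, 102, 197, 198, 197, 197, 102, 192, 191] [99, 103, 101, 196, 197, 197, 199, 197, 93, 104, 191] [[[30.5 25.5 17.7]]]
```

The dishes are unmoved: their circle and edges sit at the same pixels, and only the arm's shadow differs. I'm handing in.

```bash
python3 -c "
from rig import order;print(order.hand_in())"
```

```text
the job is handed in; nothing more can be done
None
```

I tested all three sleds on the ramp one at a time. Each slid down to the stop, so all three are in the deep tray and the shallow tray is empty. I handed the job in at about 53 s of the 72 s limit.

**Last checks**
- **Sleds:** The wrist picture showed the first two lying flat in the tray. I had no pictures left to view for the third, so I checked it by numbers only: its coupon edge sits at floor height, and the tool touched down at the expected height.
- **Surroundings:** The plate, bottle and tube rack match their starting pictures with no shift, so the tilt did not change. The tubs match in the side view. The top view of the tubs (0.68) and both views of the dishes (0.2–0.5) matched poorly. I put that down to the arm's shadow; the dishes' outline stayed within about 2 pixels.

**What did not go cleanly**
- **First sled on the ramp:** I set it down with its lower edge about on the start line. Its middle was roughly 31 mm above the line.
- **First sled in the tray:** It caught on the rim, with the wrist force peaking at about 34 N. I lifted it slightly, moved it over and set it down flat.
- **Second and third sleds on the ramp:** The gripper still read 7–9 N just after its fingers opened, and both sleds stayed put until it lifted clear. They then slid straight to the stop.

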